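# Gauge the opening of a sprung plate clamp

### The job

Find the unknown opening of the bench plate clamp with the three gauge leaves: start with the thinnest and work up in order, lowering each gently between the jaws; a leaf that is loose in the gap goes back upright into the rack. Leave the first leaf that binds pushed fully home in the clamp, gripped by the sprung jaw, with the other two standing in the rack; do not force anything or disturb the lab ware around.

Things in the scene. Friction and masses are not known exactly. Their poses are not given: they have to be found in the camera images.
- clamp: Fixed jaw of the plate clamp, steel, 70 mm wide (y), bolted on the clamp's base. Origin at bench level right under its face, mid-width; x points into this jaw (x 0 to 22 mm), y runs along the slot, z up. The sprung jaw faces it from the -x side, on a carriage reaching 44 mm beyond the sprung jaw's face (black knob 56 mm). The free gap between the faces, along -x from this face, is unknown: 6.2 to 14.6 mm.
- clamp_base: Grey base plate of the clamp, fixed to the bench, 130 x 90 mm (x -95 to +35 mm), 12 mm thick; origin and axes coincide with the fixed jaw's. Its top, 12 mm above the bench, is the slot floor: a leaf is home when its foot stands on it and it lies flat against the fixed jaw. The slot is open at both ends and on top.
- slot_top (a point): Top of the fixed jaw, right above its face, mid-width, 52 mm above the bench. Faces (polished, friction about 0.35) are parallel from the floor up to 40 mm; above, both flare outwards 5 mm each up to 52 mm as lead-ins. The sprung jaw yields to -x only after 3.5 N, +1.2 N/mm, 6 mm at most: a leaf thicker than the gap can be pushed in, binds and stays up when let go part-way; a thinner one drops freely.
- rack: Grey plastic rack fixed to the bench, three equal upright pockets in a row along its y axis at y = -56, 0, +56 mm, each 18 mm (x) by 40 mm (y) inside; pocket floor 8 mm and rim 38 mm above the bench; outside 32 x 168 mm on a 70 x 186 mm foot. Origin at the centre of its underside.
- leaf9_center (a point): Thinnest gauge leaf: plain square-edged aluminium plate 9 mm thick (its x axis), 36 mm wide (y), 90 mm tall (z), about 79 g; this point is its centre, 45 mm above its foot. Starts standing in one of the three rack pockets.
- leaf12_center (a point): Middle gauge leaf: plain square-edged aluminium plate 12 mm thick (its x axis), 36 mm wide (y), 90 mm tall (z), about 105 g; this point is its centre, 45 mm above its foot. Starts standing in one of the three rack pockets.
- leaf15_center (a point): Thickest gauge leaf: plain square-edged aluminium plate 15 mm thick (its x axis), 36 mm wide (y), 90 mm tall (z), about 131 g; this point is its centre, 45 mm above its foot. Starts standing in one of the three rack pockets.
- jar_center (a point): Bystander: white lidded jar, 80 mm across, 95 mm tall; its centre.
- beaker_center (a point): Bystander: clear beaker, 68 mm across, 90 mm tall; its centre.
- tipbox_center (a point): Bystander: blue tip box with clear lid, 82 x 122 x 65 mm; its centre.
Things that resemble listed ones, but are neither listed nor needed, are in the scene too. There is more than one size of the rack; the one meant has the size given above.

How it is judged:
By the outcome, as a careful person would: the job done as asked, in the order asked, and still so for the second after the job is handed in, with the robot touching nothing.
It also fails if it takes over 72 s, if anything falls off the work surface, if the arm or the gripper's body presses on something with over 40 N, if the wrist force passes 120 N, or if a joint passes its speed limit or range.

### The arm

A 6-joint arm with a two-finger parallel gripper is mounted at the origin on the work surface. World frame = base frame: x ahead of the robot, y to its left, z up, the work surface at z = 0. Lengths are in m, angles in rad, forces in N, time in s.
With the tool pointing down it reaches from about 0.375 to 0.9 m from the base axis. Payload 3.1 kg.
Tool frame: the origin (TCP) lies between the finger pads; the fingertips stand 11 mm ahead of it and the grasp point (between the pads) lies 8 mm behind it; z points along the fingers, y is the direction in which the jaws open and shut (so a half turn about z gives the same grasp; the last joint's range is limited). The gripper opens to 85 mm and grips with 20 to 120 N. Pads are 22 mm wide; open, the fingers measure 114 mm over their backs; the gripper's body (76 mm by 85 mm) begins 54 mm behind the grasp point. The pads swing forward as they close: fully open they stand 13 mm farther back than shut.
Start: joints at [1.058, 0.527, 1.433, -0, 1.181, -0.178], TCP at [0.205, 0.59, 0.242] pointing down, gripper open.
Joint ranges: [-3.08, 3.08], [-0.75, 2.2], [0.22, 2.44], [-1.43, 4.57], [0, 2.65], [-2.85, 2.85]. Speed limits (rad/s): [2.79, 2.79, 3.14, 3.14, 3.14, 3.14].

### API

Orientations are given as a unit quaternion [x, y, z, w].
In Python, from station import manip gives the robot as it stands. The module is installed in compiled form; this text tells all that it offers.
- The arm moves only by the tool arm_command, never from a script. Its argument "rows" is a list of rows, each a list of 3 entries, a list of its own where there are three numbers: the shift along the world's x, y, z in mm, then the turn about the world's z in rad, then the closure, from -1 (fully open) to 1 (shut), so that 0 is half open. A call has 1 to 12 rows; each row shifts and turns the commanded pose from where the row before left it; what a row does not reach is not made up. A row lasts 1/8 s, in which the tool goes at most 62.5 mm and 10.7 degrees, less where a joint would pass 70% of its speed; a pose out of reach is approached as far as the arm can. A call with a gripper value outside its range is refused whole. The fingers move at their own pace and stop on an object; "squeeze" is the grip in N (left out, the last holds). Time passes only in rows, so rows that do not move let the fingers close. It gives the time, the measured TCP pose, the force and the opening at its end, in the units of the state.
- manip.sense(): the state, without advancing time (a new reading comes with each control period).
- manip.snapshot(name): name is "scene" or "side" or "wrist"; returns the picture (480x640x3 uint8, blue, green, red); there is no depth.
- manip.get_calibration(name): a dict with "fovy" (degrees; the focal length in pixels is half the picture's height over the tangent of half this angle, whatever the lens; pixels are square), "cx", "cy" (the principal point, pixels), "R" (3x3) and "t" (3): a world point X has camera coordinates R X + t. Camera axes: x right, y down, z forward; pixel columns grow to the right and rows downward; lengths in m; the calibration is good to about 2 mm. The wrist camera is an equidistant fisheye: a pixel r from the principal point sees the ray r / f radians off the axis. A picture is of the moment at which its call begins: read the wrist's pose just before it. get_calibration takes no time and is no camera call; for the wrist camera it gives the pose at the moment of the call.
- manip.sign_off(): hands the job in, once; it reports no verdict.
The state is a dict: "t": time; "q": joint angles; "qd": joint speeds; "tau": joint torques, N m; "tcp_pos": TCP position; "tool_rot": TCP orientation; "force": force on the tool from outside, world axes, zero at the start; "ft_torque": the same for the moment, N m; "finger_gap": opening from 0.0 (shut) to 1.0 (fully open).
Only numpy, scipy, OpenCV 4.12 (cv2) and the standard library are available. Lean on these libraries where they do the work, as an engineer would, in place of code of your own. Each camera call takes 0.05 s, during which the arm holds its last target.

## Working session

There is one attempt and no reset: what is moved stays moved. The work goes in short steps, Python scripts to look and compute and a tool call to move; the robot and the scene stay as the last step left them, time stands still between calls to the robot, and variables do not carry over. Pictures are saved under pics/ and viewed, and the job is handed in when it is done.

Besides the shell and the picture viewer there is one more tool, called by a JSON object that holds its "method" and its "body". arm_command: Moves the arm, as the interface text tells. Its arguments: {"type":"object","properties":{"rows":{"type":"array","items":{"type":"array"}},"squeeze":{"type":"number"}},"required":["rows"]}

```bash
ls; mkdir -p pics; cat > h.py <<'E'
import numpy as np, cv2, json
from station import manip
def snap(n,f):
    im=manip.snapshot(n); cv2.imwrite('pics/'+f,im); return im
def cal(n):
    c=manip.get_calibration(n); f=240/np.tan(np.radians(c['fovy'])/2)
    return f,c['cx'],c['cy'],np.array(c['R']),np.array(c['t'])
def proj(n,X):
    f,cx,cy,R,t=cal(n); p=np.atleast_2d(X)@R.T+t
    return np.c_[f*p[:,0]/p[:,2]+cx, f*p[:,1]/p[:,2]+cy]
def ray(n,u,v,c=None):
    f,cx,cy,R,t=c or cal(n)
    if n=='wrist':
        r=np.hypot(u-cx,v-cy)/f; a=np.arctan2(v-cy,u-cx)
        d=np.array([np.sin(r)*np.cos(a),np.sin(r)*np.sin(a),np.cos(r)])
    else: d=np.array([(u-cx)/f,(v-cy)/f,1])
    return -R.T@t, R.T@d
def atz(n,u,v,z,c=None):
    o,d=ray(n,u,v,c); return o+d*(z-o[2])/d[2]
E
python3 - <<'E'
from h import *
print(manip.sense())
for n in('scene','side','wrist'):
    snap(n,n+'0.png'); f,cx,cy,R,t=cal(n); print(n,f,cx,cy,-R.T@t,R.round(3).tolist())
E
```

```text
pics
{'t': 0.0, 'q': array([ 1.05849992e+00,  5.28493676e-01,  1.43388646e+00, -1.18306267e-05,
        1.18140692e+00, -1.78503771e-01]), 'qd': array([ 0.00038927, -0.00138495,  0.00156837, -0.00026724,  0.00114375,
       -0.00074578]), 'tau': array([-1.71470776e-03, -4.42353880e+01, -1.78021431e+01, -3.06536376e-04,
        8.55407445e-03,  3.94737523e-07]), 'tcp_pos': array([0.20440283, 0.58990295, 0.24132173]), 'tool_rot': array([ 1.66120276e-01,  9.86104888e-01, -1.03425582e-03, -3.66337076e-04]), 'force': array([-0.42777954,  1.56278338,  0.51175227]), 'ft_torque': array([ 0.01832011, -0.01246931, -0.0055862 ]), 'finger_gap': 1.0008445040348901}
scene 442.38736084286234 322.57173848799624 240.204675853313 [ 1.13675765 -0.00866975  0.79560448] [[0.123, 0.992, -0.011], [0.76, -0.101, -0.641], [-0.638, 0.07, -0.767]]
side 601.6989425951964 312.9677307114737 246.70633296697002 [ 0.38507665 -0.67097519  0.92615524] [[0.981, -0.195, 0.01], [-0.14, -0.738, -0.66], [0.136, 0.646, -0.751]]
wrist 371.64829954431775 319.5461153721108 240.39251141219236 [0.12456163 0.61749413 0.37308459] [[0.328, 0.945, -0.001], [0.893, -0.31, 0.327], [0.308, -0.108, -0.945]]
```

View pics/scene0.png

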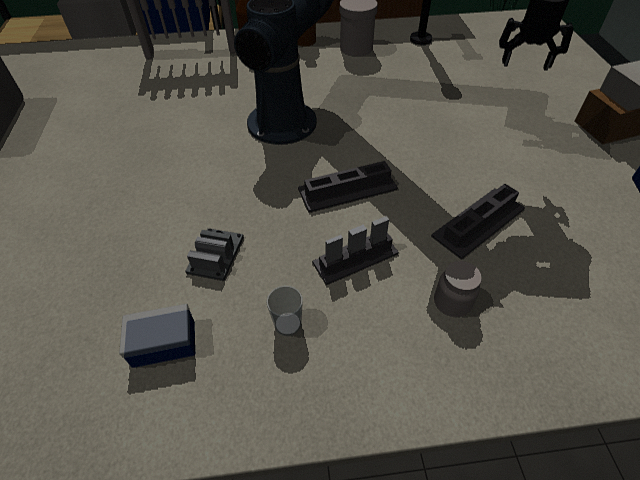

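View pics/side0.png

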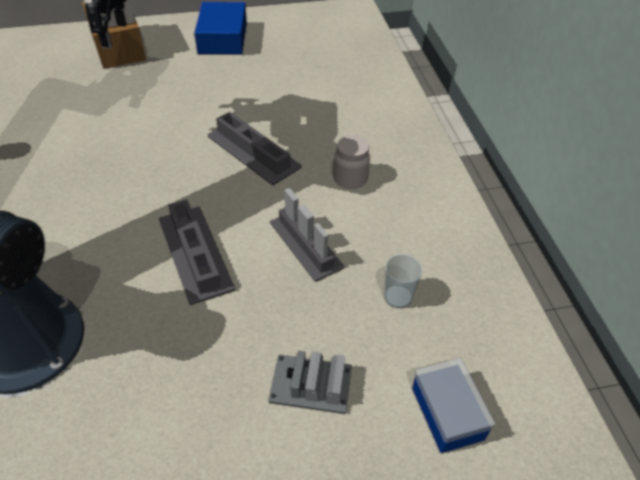

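View pics/wrist0.png

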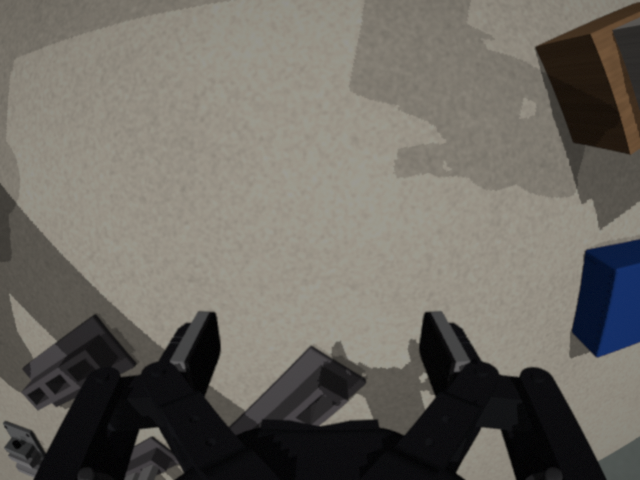

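The rack with leaves stands at about (357,250) in scene and (307,235) in side. The clamp is at (215,255) in scene and (312,380) in side. Two empty racks are also in view, at scene (348,185) and (480,220). I'll enlarge to confirm.

```bash
python3 - <<'E'
from h import *
s=cv2.imread('pics/scene0.png'); d=cv2.imread('pics/side0.png')
def crop(im,x,y,w,h,k,f):
    c=cv2.resize(im[y:y+h,x:x+w],None,fx=k,fy=k,interpolation=cv2.INTER_CUBIC); c=np.clip(c*1.6,0,255).astype('uint8'); cv2.imwrite('pics/'+f,c)
crop(s,300,205,110,80,7,'c1.png'); crop(s,180,220,80,65,9,'c2.png')
crop(d,265,185,90,100,6,'c3.png'); crop(d,262,340,100,80,8,'c4.png')
E
```

```text
(no output)
```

View pics/c1.png

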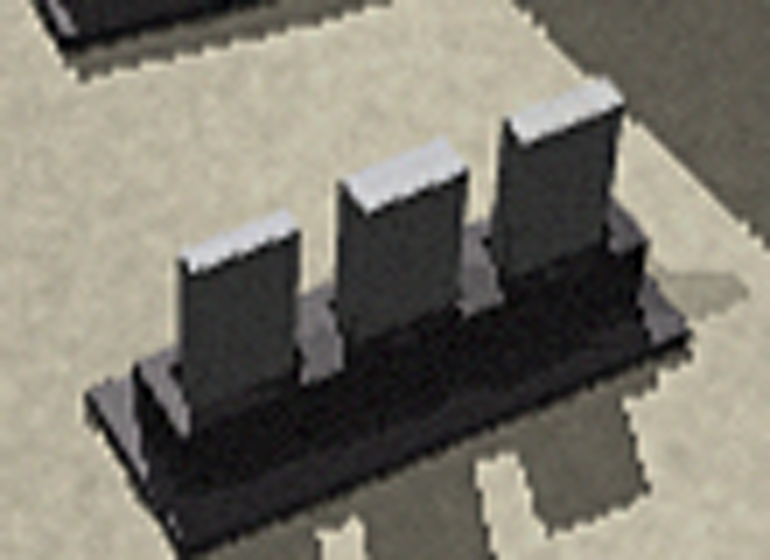

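View pics/c2.png

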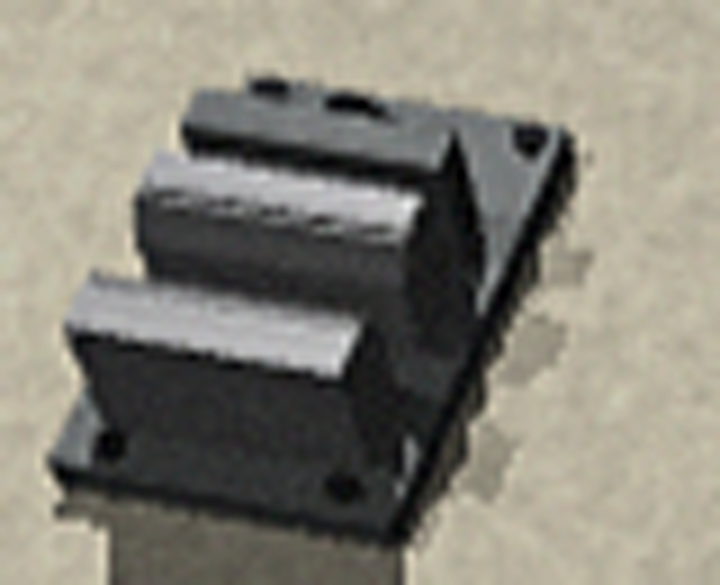

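View pics/c3.png

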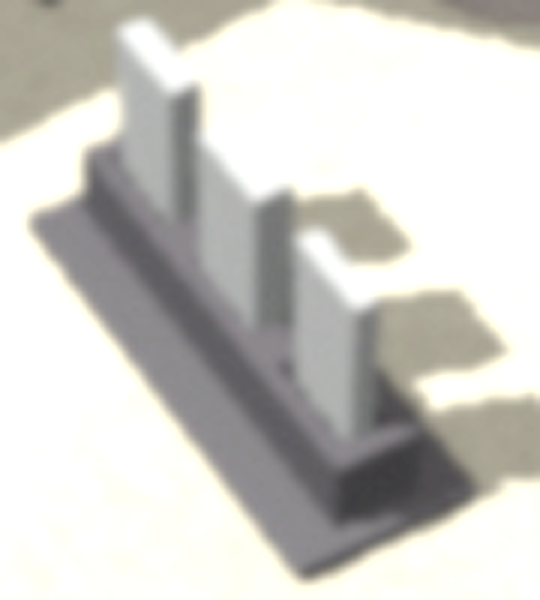

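View pics/c4.png

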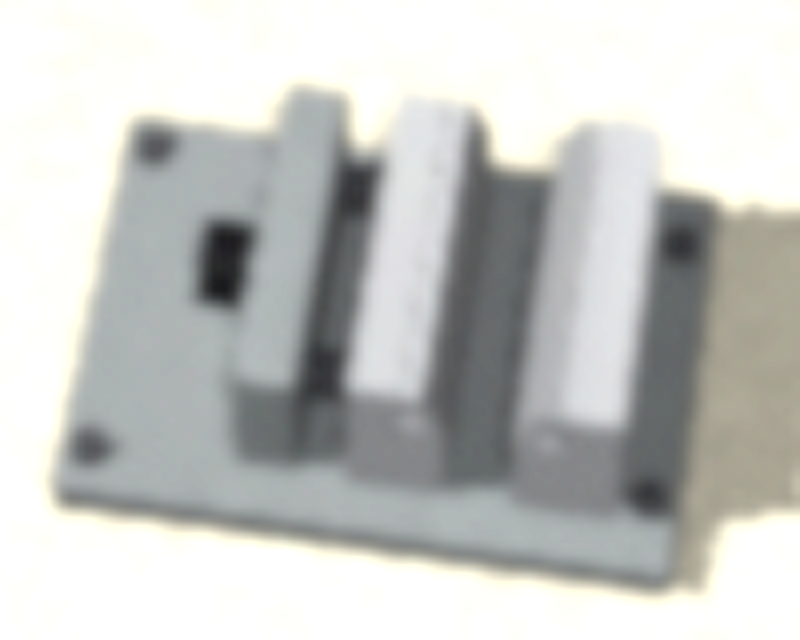

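```bash
cat > m1.py <<'E'
from h import *
def P(n,pts,k,ox,oy,z):
    return np.array([atz(n,(x+.5)/k-.5+ox,(y+.5)/k-.5+oy,z) for x,y in pts])
def show(l,a): print(l,(a[:,:2]*1e3).round(1).tolist(),'mean',(a[:,:2].mean(0)*1e3).round(1),'edges',(np.linalg.norm(np.roll(a,-1,0)-a,axis=1)*1e3).round(1))
L=[[(180,258),(290,210),(300,230),(192,272)],[(338,183),(447,138),(468,170),(362,213)],[(502,120),(607,78),(625,103),(520,145)]]
for i,l in enumerate(L): show('scene leaf%d'%i,P('scene',l,7,300,205,.098))
S=[[(300,238),(318,230),(376,300),(355,308)],[(203,142),(228,135),(292,190),(258,203)],[(120,28),(146,20),(198,85),(172,97)]]
for i,l in enumerate(S): show('side leaf%d'%i,P('side',l,6,265,185,.098))
show('foot scene',P('scene',[(85,400),(185,558),(690,345)],7,300,205,.0))
show('foot side',P('side',[(30,220),(305,578),(475,490)],6,265,185,.0))
show('clamp base scene',P('scene',[(50,460),(395,525),(570,130)],9,180,220,.012))
show('clamp base side',P('side',[(135,122),(58,490),(668,575),(715,200)],8,262,340,.012))
show('fixed top scene',P('scene',[(65,322),(90,275),(365,325),(340,375)],9,180,220,.052))
show('sprung top scene',P('scene',[(140,195),(160,150),(420,195),(405,240)],9,180,220,.052))
show('fixed top side',P('side',[(600,122),(658,128),(625,425),(565,415)],8,262,340,.052))
show('sprung top side',P('side',[(405,97),(470,105),(420,395),(348,385)],8,262,340,.052))
E
python3 m1.py
```

```text
scene leaf0 [[560.8, 60.5], [546.7, 95.2], [554.8, 97.0], [566.5, 63.3]] mean [557.2  79. ] edges [37.4  8.3 35.6  6.4]
scene leaf1 [[538.1, 111.0], [524.6, 146.6], [538.2, 150.4], [550.7, 116.2]] mean [537.9 131.1] edges [38.  14.1 36.5 13.6]
scene leaf2 [[519.6, 164.4], [506.7, 199.7], [517.7, 202.9], [530.3, 167.8]] mean [518.6 183.7] edges [37.6 11.4 37.3 11.3]
side leaf0 [[548.8, 95.6], [555.1, 98.0], [566.8, 65.2], [559.7, 63.1]] mean [557.6  80.5] edges [ 6.7 34.8  7.4 34.2]
side leaf1 [[526.4, 143.3], [534.9, 145.0], [550.5, 116.8], [538.7, 113.1]] mean [537.6 129.5] edges [ 8.7 32.2 12.3 32.6]
side leaf2 [[508.8, 201.1], [518.0, 203.3], [529.5, 169.6], [520.2, 165.6]] mean [519.1 184.9] edges [ 9.4 35.7 10.2 37.2]
foot scene [[534.8, 32.4], [599.7, 56.5], [538.4, 230.3]] mean [557.6 106.4] edges [ 69.2 184.3 197.9]
foot side [[475.9, 212.7], [539.9, 36.9], [602.6, 62.6]] mean [539.5 104.1] edges [187.1  67.9 196.5]
clamp base scene [[532.0, -246.2], [562.4, -162.2], [441.9, -119.4]] mean [ 512.1 -175.9] edges [ 89.3 127.9 155.5]
clamp base side [[442.1, -120.4], [412.8, -203.6], [532.0, -245.9], [561.9, -163.2]] mean [ 487.2 -183.3] edges [ 88.2 126.5  87.9 127.2]
fixed top scene [[522.1, -233.6], [508.3, -228.6], [532.4, -162.6], [546.7, -168.1]] mean [ 527.4 -198.2] edges [14.6 70.3 15.3 70. ]
sprung top scene [[484.5, -218.2], [470.5, -214.2], [493.6, -150.3], [507.4, -153.6]] mean [ 489.  -184.1] edges [14.6 68.  14.2 68.5]
fixed top side [[534.9, -162.9], [546.5, -166.6], [524.5, -231.6], [513.2, -227.2]] mean [ 529.8 -197.1] edges [12.1 68.6 12.1 67.8]
sprung top side [[496.1, -149.3], [509.1, -153.8], [485.7, -217.4], [472.0, -212.5]] mean [ 490.7 -183.2] edges [13.7 67.8 14.6 67.6]
```

Sizes agree with the text: the rack foot measures 187 x 69 mm and the clamp base 127 x 88 mm. In scene, the leaf tops near (333,240), (357,230) and (380,220) measure about 7, 14 and 11 mm thick. So the pocket nearest the clamp holds the 9, the middle one the 15 and the far one the 12. The rack's x axis is at +20.2° and the clamp's at -19.5°. I'm moving above the 9 leaf for a wrist view.

{"method": "arm_command", "body": {"rows": [[[29.4,-42.5,0],-0.074,0],[[29.4,-42.5,0],-0.074,0],[[29.4,-42.5,0],-0.074,0],[[29.4,-42.5,0],-0.074,0],[[29.4,-42.5,0],-0.074,0],[[29.4,-42.5,0],-0.074,0],[[29.4,-42.5,0],-0.074,0],[[29.4,-42.5,0],-0.074,0],[[29.4,-42.5,-10],-0.074,0],[[29.4,-42.5,-10],-0.074,0],[[29.4,-42.5,-10],-0.074,0],[[29.4,-42.5,-10],-0.074,0]], "squeeze": 30}}

```text
t: 1.65
tcp_pos: [0.5582, 0.079, 0.2018]
tool_rot: [0.575, 0.818, -0.0, -0.0]
force: [-0.0, 0.2, -0.0]
finger_gap: 0.499
```

{"method": "arm_command", "body": {"rows": [[[0,0,0],0,0],[[0,0,0],0,0],[[0,0,0],0,0]]}}

```text
t: 2.02
tcp_pos: [0.5566, 0.0816, 0.2024]
tool_rot: [0.573, 0.82, -0.0, -0.0]
force: [-0.1, 0.3, 0.1]
finger_gap: 0.501
```

```bash
python3 - <<'E'
from h import *
s=manip.sense(); print(s['tcp_pos'],s['tool_rot'],s['q'],s['force'],s['t'])
c=cal('wrist'); np.save('w1.npy',np.array(c,dtype=object),allow_pickle=True)
im=snap('wrist','w1.png'); f,cx,cy,R,t=c
# predicted
def pw(X):
    p=R@X+t; r=np.arctan2(np.hypot(p[0],p[1]),p[2])*f; a=np.arctan2(p[1],p[0]); return cx+r*np.cos(a),cy+r*np.sin(a)
for X in [(.5573,.0798,.098),(.5379,.1315,.098),(.5189,.1843,.098)]: print(pw(np.array(X)))
E
```

```text
[0.55657916 0.0816364  0.20242342] [ 5.72889387e-01  8.19632600e-01 -1.01914677e-04 -3.74247120e-04] [-5.31032589e-02  4.94647443e-01  1.63195346e+00  2.61933832e-04
  1.01573489e+00 -4.03984097e-01] [-0.08190957  0.31130007  0.0969635 ] 2.025
(np.float64(320.21200823207727), np.float64(246.83479200639388))
(np.float64(319.4658927375265), np.float64(165.17976110314072))
(np.float64(319.87078579783895), np.float64(77.23193619456208))
```

View pics/w1.png

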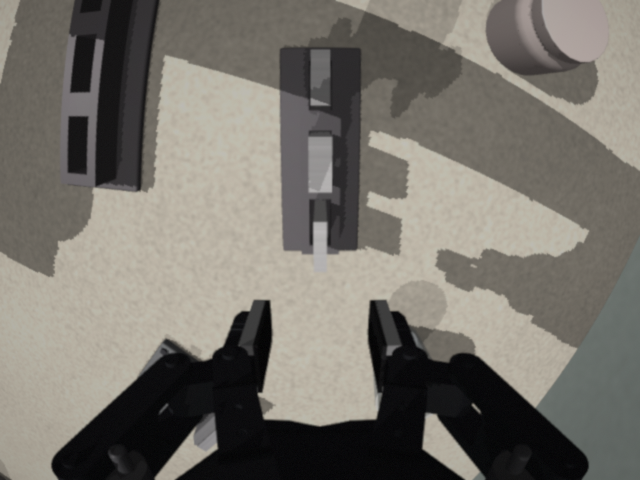

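The wrist view shows the near leaf at (320,246) as the narrowest. The middle one at (320,165) is the widest and the far one at (320,77) sits between them, all where predicted. Descending on the 9.

{"method": "arm_command", "body": {"rows": [[[0,0,-20],0,0],[[0,0,-25],0,0],[[0,0,-25],0,0],[[0,0,-25],0,0],[[0,0,-20],0,0],[[0,0,-12],0,0],[[0,0,-8],0,0],[[0,0,0],0,0],[[0,0,0],0,0]]}}

```text
t: 3.2
tcp_pos: [0.558, 0.0805, 0.0679]
tool_rot: [0.574, 0.819, 0.0, 0.001]
force: [-1.1, -0.5, 0.2]
finger_gap: 0.496
```

```bash
python3 - <<'E'
from h import *
s=manip.sense(); print(s['tcp_pos'],s['force'],s['t'])
snap('wrist','w2.png')
E
```

```text
[0.55797377 0.08053665 0.06791453] [-1.12275952 -0.52128156  0.21790446] 3.2
```

View pics/w2.png

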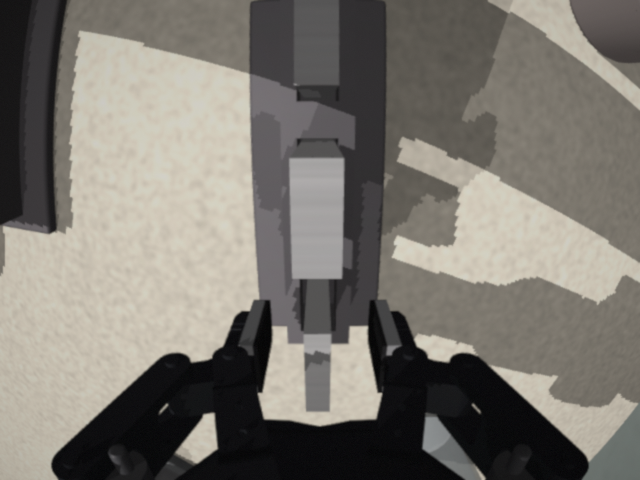

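The leaf (305–330 px) lies between the pads, about 1 mm off centre. Closing.

{"method": "arm_command", "body": {"rows": [[[-0.8,-0.4,0],0,0.4],[[0,0,0],0,0.6],[[0,0,0],0,0.8],[[0,0,0],0,1],[[0,0,0],0,1],[[0,0,0],0,1],[[0,0,0],0,1]], "squeeze": 30}}

```text
t: 4.12
tcp_pos: [0.5569, 0.08, 0.0676]
tool_rot: [0.574, 0.819, 0.0, 0.0]
force: [-1.0, -1.2, 5.4]
finger_gap: 0.104
```

{"method": "arm_command", "body": {"rows": [[[0,0,2],0,1],[[0,0,8],0,1],[[0,0,12],0,1],[[0,0,12],0,1],[[0,0,20],0,1],[[0,0,30],0,1],[[0,0,30],0,1],[[0,0,26],0,1],[[0,0,0],0,1]]}}

```text
t: 5.25
tcp_pos: [0.5583, 0.0801, 0.2101]
tool_rot: [0.574, 0.819, 0.002, 0.003]
force: [-0.1, 0.4, -1.0]
finger_gap: 0.097
```

```bash
python3 - <<'E'
from h import *
s=manip.sense(); print(s['tcp_pos'],s['tool_rot'],s['force'],s['finger_gap'],s['t'])
snap('side','s2.png')
im=snap('wrist','w3.png')
E
```

```text
[0.55827299 0.08008516 0.21007109] [0.57353917 0.81917222 0.00164615 0.00264395] [-0.06671486  0.36841498 -0.9711273 ] 0.09687976150327011 5.25
```

View pics/w3.png

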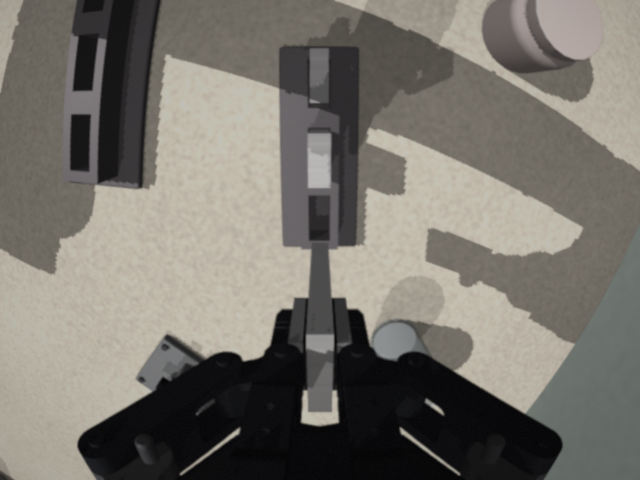

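View pics/s2.png

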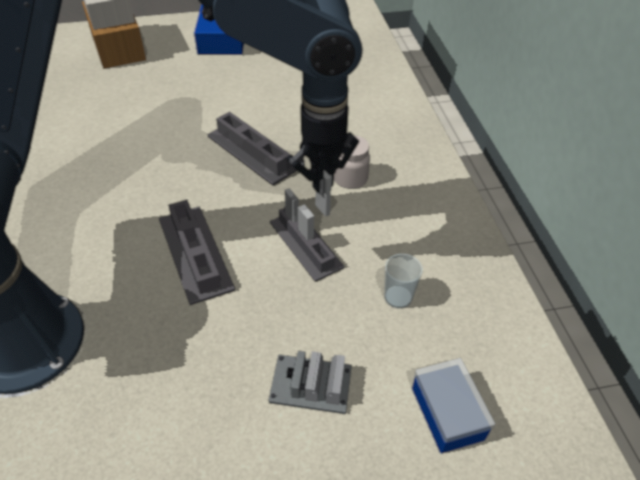

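The leaf is held upright and its pocket is empty. Carrying it to above the clamp.

{"method": "arm_command", "body": {"rows": [[[-4.8,-27,0],-0.069,1],[[-4.8,-27,0],-0.069,1],[[-4.8,-27,0],-0.069,1],[[-4.8,-27,0],-0.069,1],[[-4.8,-27,0],-0.069,1],[[-4.8,-27,0],-0.069,1],[[-4.8,-27,0],-0.069,1],[[-4.8,-27,-10],-0.069,1],[[-4.8,-27,-15],-0.069,1],[[-4.8,-27,-20],-0.069,1],[[0,0,-10],0,1],[[0,0,0],0,1]]}}

```text
t: 6.85
tcp_pos: [0.5075, -0.1887, 0.1506]
tool_rot: [0.817, 0.577, -0.001, -0.002]
force: [-0.7, -0.2, -0.7]
finger_gap: 0.1
```

{"method": "arm_command", "body": {"rows": [[[0,0,0],0,1],[[0,0,0],0,1]]}}

```text
t: 7.1
tcp_pos: [0.5092, -0.1893, 0.1529]
tool_rot: [0.816, 0.577, 0.0, 0.0]
force: [-0.0, -0.5, -0.6]
finger_gap: 0.103
```

```bash
cat >> h.py <<'E'
O=np.array([.5157,-.1932]); A=np.radians(-19.5)
ux=np.array([np.cos(A),np.sin(A)]); uy=np.array([-np.sin(A),np.cos(A)])
def tocl(p): d=np.array(p[:2])-O; return np.array([d@ux,d@uy])*1e3
def st():
    s=manip.sense(); a,b=s['tool_rot'][:2]
    print('t',round(s['t'],2),'tcp',(s['tcp_pos']*1e3).round(1),'clamp',tocl(s['tcp_pos']).round(1),'yaw',round(np.degrees(2*np.arctan2(b,a))-90,2),'rot',s['tool_rot'].round(4),'F',s['force'].round(2),'Fcl',np.r_[s['force'][:2]@ux,s['force'][:2]@uy].round(2),'M',s['ft_torque'].round(3),'gap',round(s['finger_gap']*85,2))
E
python3 - <<'E'
from h import *
st()
im=snap('wrist','w4.png'); snap('side','s4.png')
E
```

```text
t 7.1 tcp [ 509.2 -189.3  152.9] clamp [-7.4  1.5] yaw -19.46 rot [8.164e-01 5.774e-01 2.000e-04 5.000e-04] F [-0.04 -0.52 -0.64] Fcl [ 0.13 -0.51] M [ 0.022  0.023 -0.035] gap 8.79
```

View pics/w4.png

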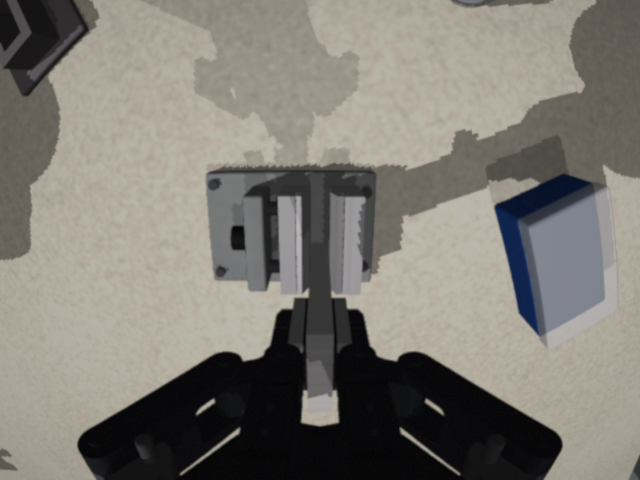

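View pics/s4.png

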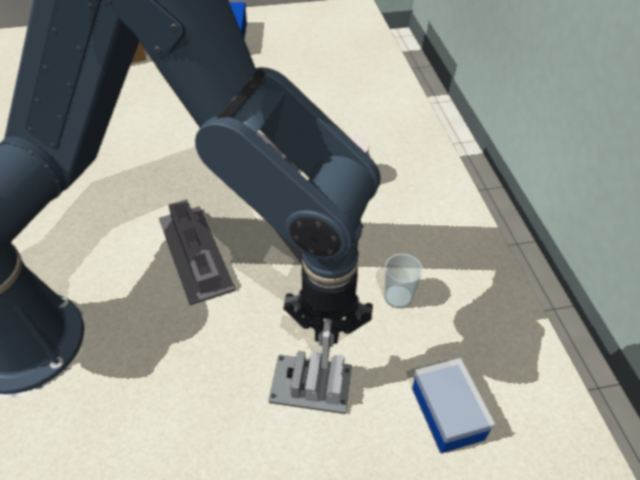

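The wrist view shows the leaf over the clamp, with the jaw tops at columns 279–302 and 342–365. I'll enlarge it.

```bash
python3 - <<'E'
from h import *
im=cv2.imread('pics/w4.png')
c=cv2.resize(im[160:310,200:390],None,fx=4,fy=4,interpolation=cv2.INTER_CUBIC); cv2.imwrite('pics/w4c.png',np.clip(c*1.5,0,255).astype('uint8'))
# predicted lines
def pw(X,c):
    f,cx,cy,R,t=c; p=R@X+t; r=np.arctan2(np.hypot(p[0],p[1]),p[2])*f; a=np.arctan2(p[1],p[0]); return np.array([cx+r*np.cos(a),cy+r*np.sin(a)])
c=cal('wrist')
for x in (22,5):
  for y in (-35,35):
    print(x,y,(pw(np.r_[O+(x*ux+y*uy)/1e3,.052],c)-[200,160])*4)
E
```

```text
22 -35 [645.48169554 535.65592373]
22 35 [661.79783282 144.49137647]
5 -35 [549.26695087 536.44410459]
5 35 [556.15452196 143.79868677]
```

View pics/w4c.png

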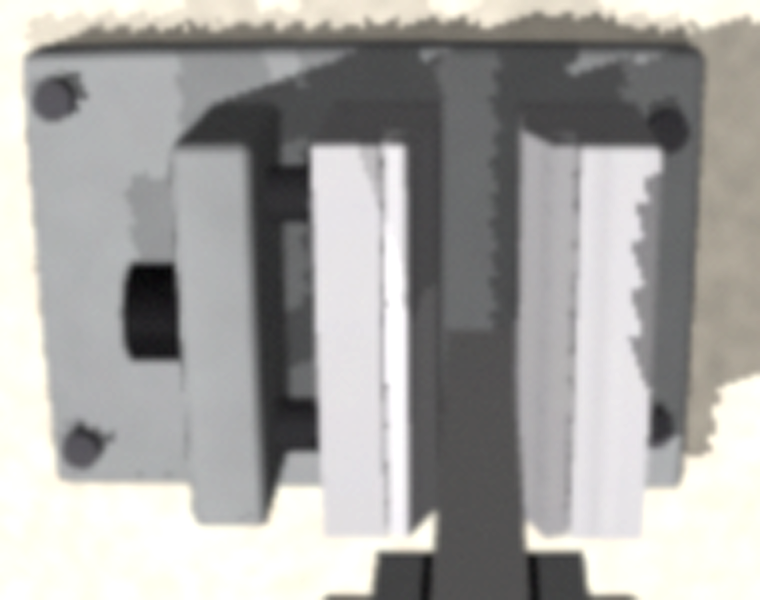

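```bash
cat >> h.py <<'E'
def pw(X,c):
    f,cx,cy,R,t=c; p=R@X+t; r=np.arctan2(np.hypot(p[0],p[1]),p[2])*f; a=np.arctan2(p[1],p[0]); return np.array([cx+r*np.cos(a),cy+r*np.sin(a)])
E
python3 - <<'E'
from h import *
c=cal('wrist'); f,cx,cy,R,t=c; print('cam',tocl(-R.T@t))
for x,y,z in [(0,-35,40),(0,35,40),(35,45,12),(35,-45,12),(-95,45,12),(-95,-45,12)]: print(x,y,z,((pw(np.r_[O+(x*ux+y*uy)/1e3,z/1e3],c)-[200,160])*4).round())
def m(u,v,z): return tocl(atz('wrist',(u+.5)/4-.5+200,(v+.5)/4-.5+160,z/1e3,c)).round(1)
for n,u,v,z in [('fixR',660,150,52),('fixR',640,535,52),('fixcrest',580,145,52),('fixcrest',570,535,52),('fixface40',520,128,40),('fixface40',526,535,40),('sprL',311,145,52),('sprL',325,535,52),('sprcrest',383,145,52),('sprcrest',388,535,52),('sprE',407,145,52),('sprE',409,530,52),('sprE',407,145,40),('sprE',409,530,40),('sprface',440,110,40),('base',703,50,12),('base',684,485,12),('base',28,50,12),('base',60,480,12),('blkR',250,145,52),('blkL',175,145,52)]: print(n,m(u,v,z))
E
```

```text
cam [-7.50080534 85.52494113]
0 -35 40 [519. 506.]
0 35 40 [523. 129.]
35 45 12 [707.  47.]
35 -45 12 [686. 488.]
-95 45 12 [18. 54.]
-95 -45 12 [ 58. 485.]
fixR [21.5 34.3]
fixR [ 20.7 -34.6]
fixcrest [ 8.6 35.1]
fixcrest [  8.4 -34.4]
fixface40 [-0.7 35.3]
fixface40 [  1.1 -40.6]
sprL [-34.5  35.2]
sprL [-34.7 -34.5]
sprcrest [-22.9  35.1]
sprcrest [-23.6 -34.4]
sprE [-19.1  35.1]
sprE [-19.9 -33.4]
sprE [-19.7  32.5]
sprE [-20.5 -39.6]
sprface [-14.1  38.4]
base [34.  44.7]
base [ 34.2 -43.9]
base [-93.2  46. ]
base [-94.7 -43.4]
blkR [-44.4  35.3]
blkL [-56.8  35.5]
```

The clamp pose is confirmed to about 0.5 mm, and the gap looks to be roughly 14 mm. Now the actual test: lowering the 9 gently.

{"method": "arm_command", "body": {"rows": [[[0,0,-8],0,1],[[0,0,-12],0,1],[[0,0,-12],0,1],[[0,0,-8],0,1],[[0,0,-5],0,1],[[0,0,-5],0,1],[[0,0,-5],0,1],[[0,0,-5],0,1],[[0,0,-4],0,1],[[0,0,-4],0,1],[[0,0,-3],0,1],[[0,0,0],0,1]]}}

```text
t: 8.7
tcp_pos: [0.5086, -0.1898, 0.0811]
tool_rot: [0.817, 0.577, -0.0, -0.0]
force: [0.7, -0.0, -0.2]
finger_gap: 0.104
```

```bash
python3 - <<'E'
from h import *
st()
E
```

```text
t 8.7 tcp [ 508.6 -189.8   81.1] clamp [-7.8  0.8] yaw -19.54 rot [ 8.168e-01  5.769e-01 -1.000e-04 -2.000e-04] F [ 0.69 -0.05 -0.21] Fcl [0.66 0.18] M [ 0.005  0.021 -0.004] gap 8.82
```

{"method": "arm_command", "body": {"rows": [[[0,0,-2],0,1],[[0,0,-2],0,1],[[0,0,-2],0,1],[[0,0,-1],0,1],[[0,0,-1],0,1],[[0,0,0],0,1],[[0,0,0],0,1]]}}

```text
t: 9.57
tcp_pos: [0.5088, -0.1899, 0.0733]
tool_rot: [0.817, 0.577, 0.0, 0.0]
force: [0.2, -0.6, -0.2]
finger_gap: 0.1
```

```bash
python3 - <<'E'
from h import *
st()
E
```

```text
t 9.57 tcp [ 508.8 -189.9   73.3] clamp [-7.6  0.8] yaw -19.54 rot [0.8168 0.5769 0.     0.    ] F [ 0.24 -0.59 -0.19] Fcl [ 0.42 -0.47] M [ 0.017 -0.023 -0.009] gap 8.53
```

{"method": "arm_command", "body": {"rows": [[[0,0,-0.7],0,1],[[0,0,-0.7],0,1],[[0,0,0],0,1],[[0,0,0],0,1]]}}

```text
t: 10.07
tcp_pos: [0.5088, -0.1899, 0.0719]
tool_rot: [0.817, 0.577, 0.0, 0.0]
force: [-0.8, 0.4, -0.9]
finger_gap: 0.103
```

```bash
python3 - <<'E'
from h import *
st(); snap('side','s5.png'); im=snap('wrist','w5.png')
E
```

```text
t 10.07 tcp [ 508.8 -189.9   71.9] clamp [-7.6  0.8] yaw -19.54 rot [0.8168 0.5769 0.     0.    ] F [-0.77  0.44 -0.89] Fcl [-0.88  0.16] M [ 0.061  0.031 -0.01 ] gap 8.73
```

View pics/w5.png

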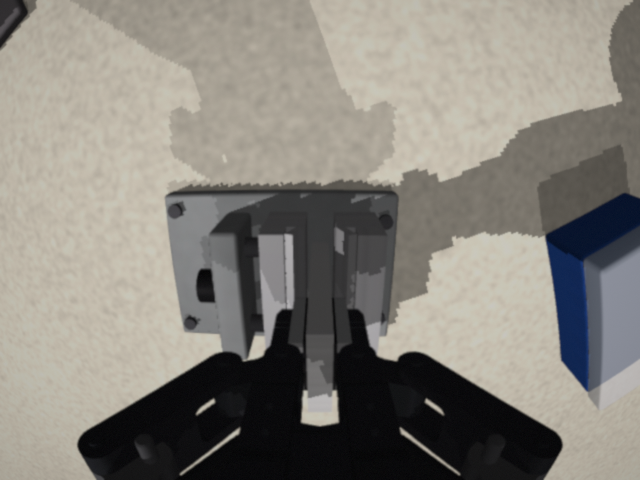

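The 9 went down to the floor with no resistance (|Fz| under 1 N), with clear space on both sides. It is loose, so back it goes to its pocket.

{"method": "arm_command", "body": {"rows": [[[0,0,5],0,1],[[0,0,12],0,1],[[0,0,18],0,1],[[0,0,25],0,1],[[0,0,25],0,1],[[0,0,25],0,1],[[0,0,25.4],0,1],[[4.8,27,0],0.069,1],[[4.8,27,0],0.069,1],[[4.8,27,0],0.069,1],[[4.8,27,0],0.069,1],[[4.8,27,0],0.069,1]]}}

```text
t: 11.68
tcp_pos: [0.5328, -0.054, 0.2083]
tool_rot: [0.705, 0.709, 0.0, 0.0]
force: [0.5, -0.0, -0.1]
finger_gap: 0.102
```

{"method": "arm_command", "body": {"rows": [[[4.8,27,0],0.069,1],[[4.8,27,0],0.069,1],[[4.8,27,0],0.069,1],[[4.8,27,0],0.069,1],[[4.8,27,0],0.069,1],[[0,0,-20],0,1],[[0,0,-10],0,1],[[0,0,0],0,1],[[0,0,0],0,1]]}}

```text
t: 12.8
tcp_pos: [0.5571, 0.0797, 0.1779]
tool_rot: [0.574, 0.819, 0.0, 0.0]
force: [-0.5, 0.5, -0.5]
finger_gap: 0.102
```

```bash
python3 - <<'E'
from h import *
st(); c=cal('wrist'); im=snap('wrist','w6.png')
import pickle; pickle.dump(c,open('w6.pkl','wb'))
k=cv2.resize(im[0:340,240:400],None,fx=1,fy=1); k=cv2.resize(im[120:320,240:400],None,fx=4,fy=4,interpolation=cv2.INTER_CUBIC)[:600]; k=cv2.resize(im[170:320,240:400],None,fx=4,fy=4,interpolation=cv2.INTER_CUBIC)
cv2.imwrite('pics/w6c.png',np.clip(k*1.7,0,255).astype('uint8'))
E
```

```text
t 12.8 tcp [557.1  79.7 177.9] clamp [-52.1 271. ] yaw 19.95 rot [5.739e-01 8.189e-01 2.000e-04 4.000e-04] F [-0.49  0.51 -0.51] Fcl [-0.63  0.32] M [0.081 0.012 0.035] gap 8.7
```

View pics/w6c.png

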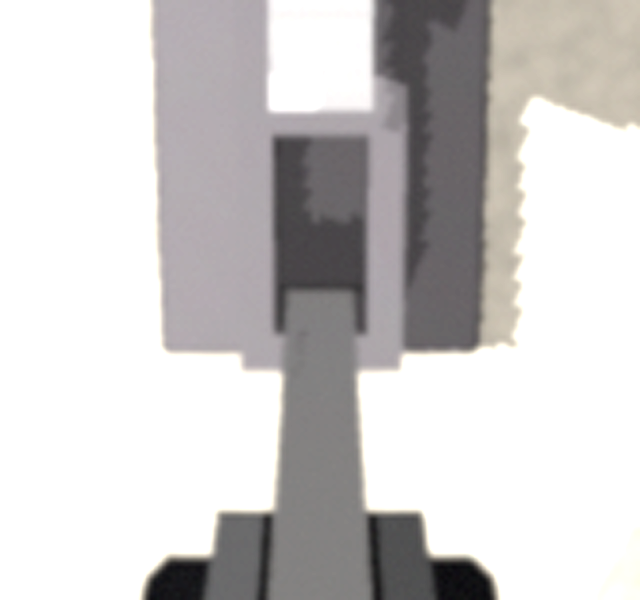

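View pics/w6.png

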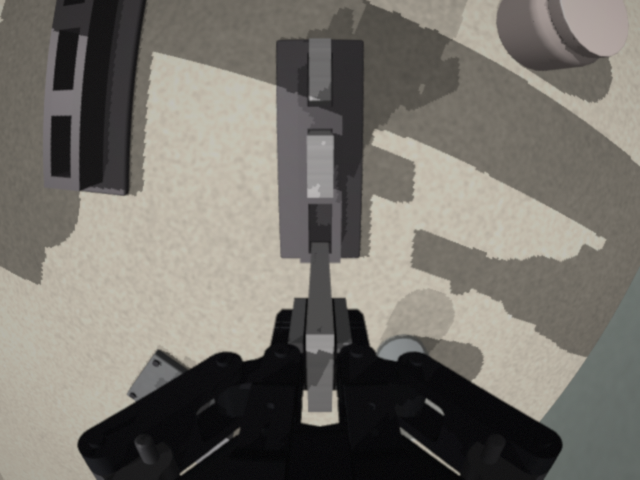

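```bash
python3 - <<'E'
from h import *
import pickle; c=pickle.load(open('w6.pkl','rb'))
m=lambda u,v,z: atz('wrist',(u+.5)/4-.5+240,(v+.5)/4-.5+170,z/1e3,c)[:2]*1e3
P=np.array([m(*q,38) for q in [(275,137),(369,137),(364,333),(276,333)]])
print(P.round(1).tolist(),P.mean(0).round(2),np.linalg.norm(np.roll(P,-1,0)-P,axis=1).round(1))
F=np.array([m(*q,98) for q in [(268,110),(372,110)]]); print('leaf15 edge',F.round(1))
E=np.array([m(*q,38) for q in [(243,369),(400,369)]]);print('rack end',E.round(1), np.degrees(np.arctan2(*(E[1]-E[0])[::-1])), np.linalg.norm(E[1]-E[0]))
# leaf foot corners in hand: find z
for z in (115,118,121): 
    G=np.array([m(*q,z) for q in [(284,290),(357,290)]]); print(z,G.round(1).tolist(),np.linalg.norm(G[1]-G[0]), G.mean(0)-[557.1,79.7])
E
```

```text
[[542.4, 94.8], [559.0, 100.8], [571.9, 63.7], [555.7, 57.8]] [557.24  79.29] [17.6 39.3 17.2 39.3]
leaf15 edge [[536.9 112.4]
 [551.2 117.6]]
rack end [[552.1  48.4]
 [581.2  59. ]] 19.89484455824091 31.01448028929012
115 [[546.8, 92.9], [556.3, 96.3]] 10.119364392715658 [-5.585121   14.89140994]
118 [[546.5, 93.9], [555.8, 97.3]] 9.963174293573065 [-5.94747414 15.88214275]
121 [[546.2, 94.9], [555.4, 98.2]] 9.806984194430578 [-6.30982728 16.87287556]
```

The pocket rim is centred at (557.2, 79.3) and the held leaf is within 1 mm of it. Lowering it in.

{"method": "arm_command", "body": {"rows": [[[0,0,-20],0,1],[[0,0,-25],0,1],[[0,0,-15],0,1],[[0,0,-10],0,1],[[0,0,-10],0,1],[[0,0,-10],0,1],[[0,0,-8],0,1],[[0,0,-5],0,1],[[0,0,-4],0,1],[[0,0,-1.5],0,1],[[0,0,0],0,1],[[0,0,0],0,1]]}}

```text
t: 14.35
tcp_pos: [0.5569, 0.0801, 0.0691]
tool_rot: [0.574, 0.819, 0.0, 0.0]
force: [-0.6, -0.1, -0.9]
finger_gap: 0.101
```

{"method": "arm_command", "body": {"rows": [[[0,0,0],0,0.7],[[0,0,0],0,0.5],[[0,0,0],0,0.2],[[0,0,0],0,0],[[0,0,0],0,0]]}}

```text
t: 14.98
tcp_pos: [0.5567, 0.0801, 0.0688]
tool_rot: [0.574, 0.819, -0.0, 0.0]
force: [-1.4, 0.0, -0.0]
finger_gap: 0.496
```

```bash
python3 - <<'E'
from h import *
st(); im=snap('wrist','w7.png')
E
```

```text
t 14.97 tcp [556.7  80.1  68.8] clamp [-52.6 271.3] yaw 20.0 rot [ 0.5736  0.8191 -0.      0.    ] F [-1.41  0.03 -0.02] Fcl [-1.33 -0.44] M [-0.013  0.021  0.051] gap 42.17
```

View pics/w7.png

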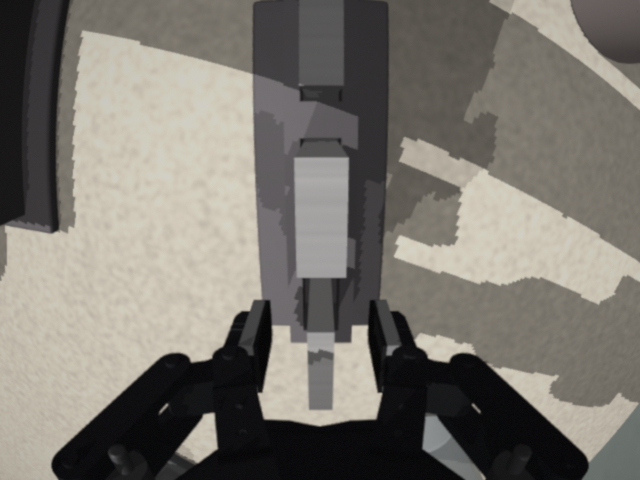

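The 9 stands back in its pocket. Next the 12, in the far pocket.

{"method": "arm_command", "body": {"rows": [[[0,0,15],0,0],[[0,0,30],0,0],[[0,0,40],0,0],[[-9.5,26.2,20],0,0],[[-9.5,26.2,0],0,0],[[-9.5,26.2,0],0,0],[[-9.5,26.2,-20],0,0],[[0,0,0],0,0],[[0,0,0],0,0]]}}

```text
t: 16.15
tcp_pos: [0.5194, 0.1847, 0.1547]
tool_rot: [0.573, 0.819, 0.0, 0.001]
force: [0.8, -0.2, -0.1]
finger_gap: 0.501
```

```bash
python3 - <<'E'
from h import *
st(); im=snap('wrist','w8.png')
c=cal('wrist')
print(pw(np.array([.5189,.1845,.098]),c))
E
```

```text
t 16.15 tcp [519.4 184.7 154.7] clamp [-122.6  357.4] yaw 20.02 rot [5.735e-01 8.192e-01 4.000e-04 7.000e-04] F [ 0.76 -0.19 -0.06] Fcl [0.78 0.07] M [ 0.023 -0.026 -0.031] gap 42.56
[318.68745666 272.227535  ]
```

View pics/w8.png

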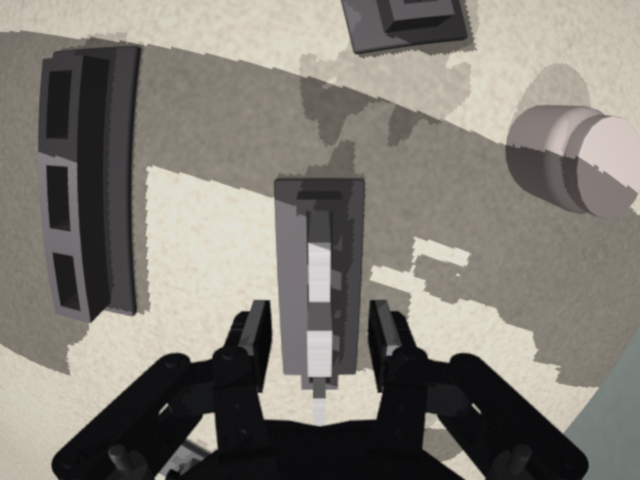

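The 12's top is centred at (319,272), as predicted (319,272). Descending and gripping.

{"method": "arm_command", "body": {"rows": [[[-0.2,-0.3,-15],0,0],[[0,0,-25],0,0],[[0,0,-20],0,0],[[0,0,-15],0,0],[[0,0,-8],0,0],[[0,0,-3],0,0],[[0,0,0],0,0.3],[[0,0,0],0,0.5],[[0,0,0],0,0.7],[[0,0,0],0,1],[[0,0,0],0,1],[[0,0,0],0,1]]}}

```text
t: 17.7
tcp_pos: [0.519, 0.1847, 0.0683]
tool_rot: [0.574, 0.819, 0.0, 0.0]
force: [-0.1, 0.2, 5.7]
finger_gap: 0.137
```

{"method": "arm_command", "body": {"rows": [[[0,0,0],0,1],[[0,0,2],0,1],[[0,0,8],0,1],[[0,0,15],0,1],[[0,0,20],0,1],[[0,0,30],0,1],[[0,0,30],0,1],[[0,0,35],0,1],[[0,0,0],0,1]]}}

```text
t: 18.82
tcp_pos: [0.5205, 0.1849, 0.2115]
tool_rot: [0.574, 0.819, 0.003, 0.003]
force: [1.0, 0.7, -1.6]
finger_gap: 0.137
```

```bash
python3 - <<'E'
from h import *
st(); im=snap('wrist','w9.png')
E
```

```text
t 18.82 tcp [520.5 184.9 211.5] clamp [-121.7  358. ] yaw 20.0 rot [0.5735 0.8192 0.0026 0.0028] F [ 1.02  0.7  -1.62] Fcl [0.73 1.  ] M [-0.002 -0.02  -0.004] gap 11.67
```

View pics/w9.png

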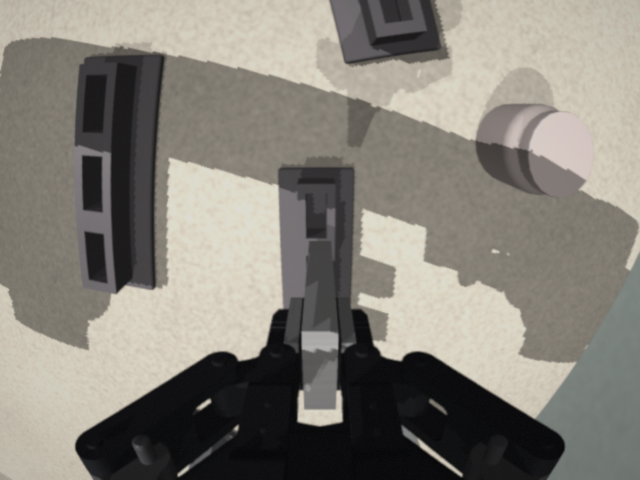

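{"method": "arm_command", "body": {"rows": [[[-0.8,-31.2,0],-0.0575,1],[[-0.8,-31.2,0],-0.0575,1],[[-0.8,-31.2,0],-0.0575,1],[[-0.8,-31.2,0],-0.0575,1],[[-0.8,-31.2,0],-0.0575,1],[[-0.8,-31.2,0],-0.0575,1],[[-0.8,-31.2,0],-0.0575,1],[[-0.8,-31.2,0],-0.0575,1],[[-0.8,-31.2,0],-0.0575,1],[[-0.8,-31.2,-10],-0.0575,1],[[-0.8,-31.2,-20],-0.0575,1],[[-0.8,-31.2,-25],-0.0575,1]]}}

```text
t: 20.38
tcp_pos: [0.5082, -0.1905, 0.1515]
tool_rot: [0.817, 0.576, -0.0, -0.001]
force: [0.7, -0.3, -1.9]
finger_gap: 0.141
```

{"method": "arm_command", "body": {"rows": [[[0,0,-10],0,1],[[0,0,-10],0,1],[[0,0,-8],0,1],[[0,0,-4],0,1],[[0,0,0],0,1],[[0,0,0],0,1]]}}

```text
t: 21.12
tcp_pos: [0.5093, -0.1897, 0.1213]
tool_rot: [0.817, 0.577, 0.0, 0.0]
force: [-0.2, 0.2, -0.6]
finger_gap: 0.134
```

```bash
python3 - <<'E'
from h import *
st(); c=cal('wrist'); im=snap('wrist','w10.png')
k=cv2.resize(im[180:330,220:420],None,fx=4,fy=4,interpolation=cv2.INTER_CUBIC)
cv2.imwrite('pics/w10c.png',np.clip(k*1.7,0,255).astype('uint8'))
import pickle; pickle.dump(c,open('w10.pkl','wb'))
E
```

```text
t 21.12 tcp [ 509.3 -189.7  121.3] clamp [-7.2  1.2] yaw -19.51 rot [8.167e-01 5.771e-01 2.000e-04 5.000e-04] F [-0.23  0.22 -0.63] Fcl [-0.29  0.13] M [ 0.062  0.008 -0.026] gap 11.39
```

View pics/w10c.png

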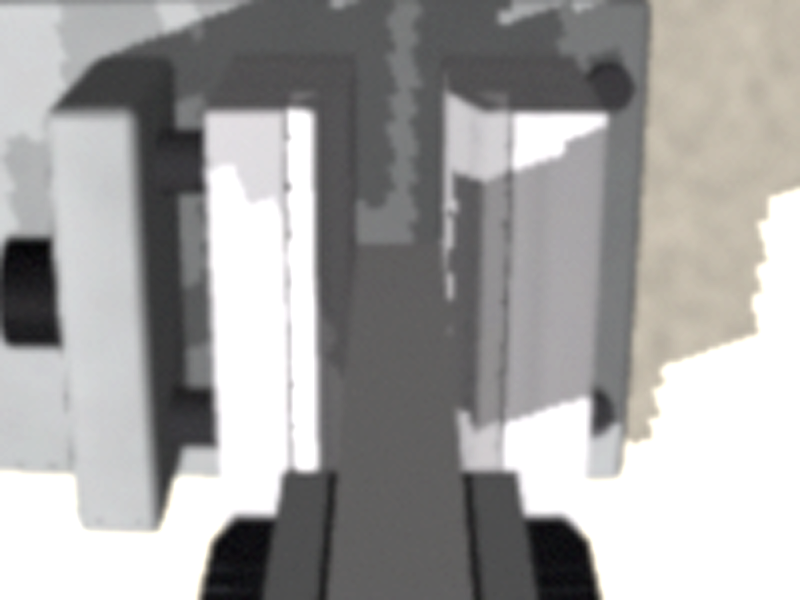

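```bash
python3 - <<'E'
from h import *
import pickle; c=pickle.load(open('w10.pkl','rb'))
m=lambda u,v,z: tocl(atz('wrist',(u+.5)/4-.5+220,(v+.5)/4-.5+180,z/1e3,c)).round(1)
for n,u,v,z in [('footL',357,243,61.5),('footR',442,243,61.5),('fix40',445,92,40),('fixcrest52',486,108,52),('fixline',510,110,52),('fixR',606,112,52),('sprE52',315,108,52),('spr40',355,92,40),('spr40',355,60,12),('fix12',442,58,12),('sprL',205,110,52),('baseR',646,10,12)]: print(n,m(u,v,z))
E
```

```text
footL [-13.1  19.1]
footR [-1.5 19.1]
fix40 [-0.6 35.1]
fixcrest52 [ 4.8 35.6]
fixline [ 8.1 35.4]
fixR [21.6 35.1]
sprE52 [-19.   35.7]
spr40 [-13.8  35.1]
spr40 [-14.6  33.9]
fix12 [-0.3 34.2]
sprL [-34.5  35.5]
baseR [33.5 42.6]
```

The leaf foot spans -13.1 to -1.5 and the jaws -14.0 to -0.4, so it is centred. Lowering gently, in stages.

{"method": "arm_command", "body": {"rows": [[[0,0,-5],0,1],[[0,0,-5],0,1],[[0,0,-4],0,1],[[0,0,-4],0,1],[[0,0,-3],0,1],[[0,0,-3],0,1],[[0,0,0],0,1]]}}

```text
t: 22.05
tcp_pos: [0.5088, -0.1897, 0.0965]
tool_rot: [0.817, 0.577, -0.0, -0.0]
force: [0.5, -0.2, -1.6]
finger_gap: 0.134
```

```bash
python3 - <<'E'
from h import *
st()
E
```

```text
t 22.05 tcp [ 508.8 -189.7   96.5] clamp [-7.7  1. ] yaw -19.54 rot [ 8.168e-01  5.769e-01 -1.000e-04 -3.000e-04] F [ 0.54 -0.25 -1.58] Fcl [ 0.59 -0.05] M [ 0.032  0.041 -0.011] gap 11.36
```

{"method": "arm_command", "body": {"rows": [[[0,0,-3],0,1],[[0,0,-3],0,1],[[0,0,-3],0,1],[[0,0,-3],0,1],[[0,0,0],0,1]]}}

```text
t: 22.68
tcp_pos: [0.5088, -0.1897, 0.0845]
tool_rot: [0.817, 0.577, -0.0, -0.0]
force: [0.3, 0.3, -0.1]
finger_gap: 0.136
```

```bash
python3 - <<'E'
from h import *
st()
E
```

```text
t 22.68 tcp [ 508.8 -189.7   84.5] clamp [-7.7  1. ] yaw -19.54 rot [ 8.168e-01  5.769e-01 -1.000e-04 -3.000e-04] F [ 0.26  0.34 -0.06] Fcl [0.13 0.41] M [ 0.019 -0.025 -0.033] gap 11.55
```

{"method": "arm_command", "body": {"rows": [[[0.4,-0.1,-3],0,1],[[0,0,-3],0,1],[[0,0,-2],0,1],[[0,0,-2],0,1],[[0,0,-1],0,1],[[0,0,-1],0,1],[[0,0,0],0,1],[[0,0,0],0,1]]}}

```text
t: 23.68
tcp_pos: [0.5093, -0.1899, 0.0729]
tool_rot: [0.817, 0.577, 0.0, 0.0]
force: [0.5, 0.2, -0.8]
finger_gap: 0.137
```

```bash
python3 - <<'E'
from h import *
st(); c=cal('wrist'); im=snap('wrist','w11.png')
k=cv2.resize(im[180:380,200:440],None,fx=3,fy=3,interpolation=cv2.INTER_CUBIC)
cv2.imwrite('pics/w11c.png',np.clip(k*1.9,0,255).astype('uint8'))
E
```

```text
t 23.68 tcp [ 509.3 -189.9   72.9] clamp [-7.1  1. ] yaw -19.54 rot [0.8168 0.5769 0.     0.    ] F [ 0.55  0.16 -0.8 ] Fcl [0.46 0.34] M [0.011 0.021 0.032] gap 11.66
```

View pics/w11c.png

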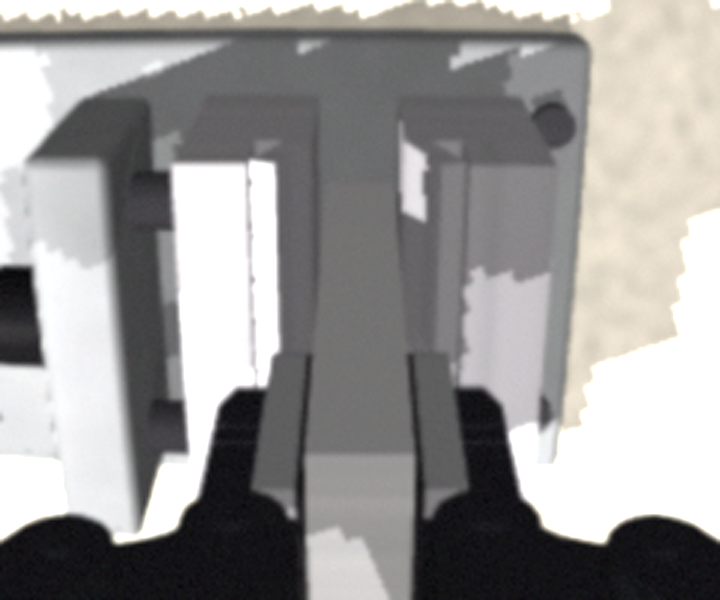

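The 12 is nearly on the floor with no load. To separate loose from bound, I'll read the force while it is moving down, when friction would show.

{"method": "arm_command", "body": {"rows": [[[0,0,3],0,1],[[0,0,4],0,1],[[0,0,0],0,1],[[0,0,-2],0,1],[[0,0,-2],0,1]]}}

```text
t: 24.35
tcp_pos: [0.5092, -0.1899, 0.0756]
tool_rot: [0.817, 0.577, -0.0, -0.0]
force: [0.5, 0.2, -0.4]
finger_gap: 0.136
```

{"method": "arm_command", "body": {"rows": [[[0,0,-2],0,1]]}}

```text
t: 24.48
tcp_pos: [0.5092, -0.1898, 0.0735]
tool_rot: [0.817, 0.577, -0.0, -0.0]
force: [-0.1, 0.5, -0.4]
finger_gap: 0.136
```

{"method": "arm_command", "body": {"rows": [[[0,0,2],0,1],[[0,0,2],0,1]]}}

```text
t: 24.72
tcp_pos: [0.5093, -0.1899, 0.0779]
tool_rot: [0.817, 0.577, -0.0, -0.0]
force: [-0.3, 0.4, -0.2]
finger_gap: 0.136
```

{"method": "arm_command", "body": {"rows": [[[0,0,2],0,1]]}}

```text
t: 24.85
tcp_pos: [0.5094, -0.19, 0.0801]
tool_rot: [0.817, 0.577, 0.0, 0.0]
force: [0.5, 0.0, -1.5]
finger_gap: 0.137
```

{"method": "arm_command", "body": {"rows": [[[0.5,-0.2,0],0,1],[[0,0,0],0,1],[[0,0,0],0,1]]}}

```text
t: 25.22
tcp_pos: [0.5098, -0.1901, 0.0798]
tool_rot: [0.817, 0.577, 0.0, -0.0]
force: [-0.7, 0.5, -1.2]
finger_gap: 0.137
```

```bash
python3 - <<'E'
from h import *
st()
E
```

```text
t 25.23 tcp [ 509.8 -190.1   79.8] clamp [-6.6  1. ] yaw -19.54 rot [ 0.8169  0.5768  0.     -0.    ] F [-0.7   0.49 -1.21] Fcl [-0.82  0.23] M [ 0.029  0.04  -0.019] gap 11.67
```

No friction shows going up or down (Fz stays at the leaf's weight, about -1 N), and the leaf moves over 1.1 mm sideways without force. The 12 is loose, so back to its pocket.

{"method": "arm_command", "body": {"rows": [[[0,0,8],0,1],[[0,0,20],0,1],[[0,0,30],0,1],[[0,0,35],0,1],[[0,0,35],0,1],[[0.7,31.2,0],0.0575,1],[[0.7,31.2,0],0.0575,1],[[0.7,31.2,0],0.0575,1],[[0.7,31.2,0],0.0575,1],[[0.7,31.2,0],0.0575,1],[[0.7,31.2,0],0.0575,1],[[0.7,31.2,0],0.0575,1]]}}

```text
t: 26.72
tcp_pos: [0.5147, 0.0293, 0.2084]
tool_rot: [0.684, 0.729, 0.0, 0.0]
force: [-0.3, 0.0, -1.0]
finger_gap: 0.137
```

{"method": "arm_command", "body": {"rows": [[[0.7,31.2,0],0.0575,1],[[0.7,31.2,0],0.0575,1],[[0.7,31.2,0],0.0575,1],[[0.8,31.3,0],0.0575,1],[[0.8,31.3,0],0.0575,1],[[0,0,-20],0,1],[[0,0,-20],0,1],[[0,0,0],0,1],[[0,0,0],0,1]]}}

```text
t: 27.85
tcp_pos: [0.5189, 0.1845, 0.1686]
tool_rot: [0.574, 0.819, 0.0, 0.0]
force: [0.6, 0.4, -0.5]
finger_gap: 0.136
```

```bash
python3 - <<'E'
from h import *
st(); c=cal('wrist'); im=snap('wrist','w12.png')
k=cv2.resize(im[170:320,240:400],None,fx=4,fy=4,interpolation=cv2.INTER_CUBIC)
cv2.imwrite('pics/w12c.png',np.clip(k*1.7,0,255).astype('uint8'))
import pickle; pickle.dump(c,open('w12.pkl','wb'))
E
```

```text
t 27.85 tcp [518.9 184.5 168.6] clamp [-123.   357.1] yaw 19.99 rot [5.737e-01 8.191e-01 4.000e-04 5.000e-04] F [ 0.61  0.4  -0.47] Fcl [0.45 0.58] M [ 0.015 -0.013  0.057] gap 11.54
```

View pics/w12c.png

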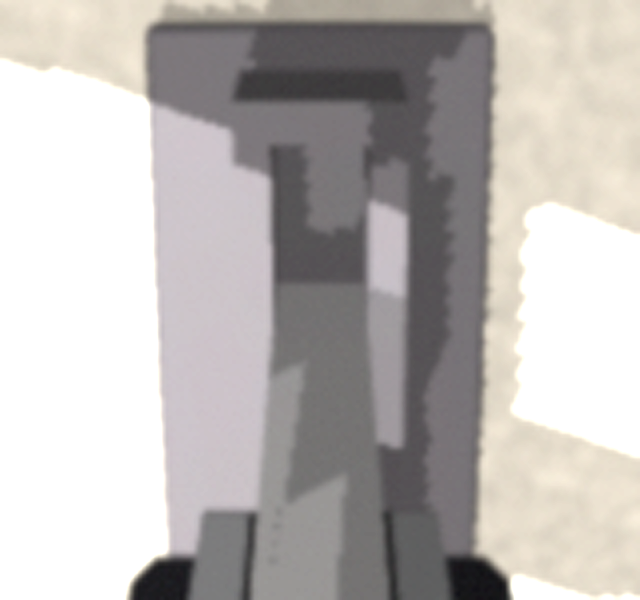

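```bash
python3 - <<'E'
from h import *
import pickle; c=pickle.load(open('w12.pkl','rb'))
a=np.radians(20); rx=np.array([np.cos(a),np.sin(a)]); ry=np.array([-np.sin(a),np.cos(a)])
def m(u,v,z):
    d=atz('wrist',(u+.5)/4-.5+240,(v+.5)/4-.5+170,z/1e3,c)[:2]*1e3-[518.9,184.5]; return (d@rx).round(1),(d@ry).round(1)
print('pocket far',m(271,145,38),m(367,145,38),'foot',m(273,283,109),m(366,283,109))
E
```

```text
pocket far (np.float64(-9.0), np.float64(20.0)) (np.float64(8.4), np.float64(20.0)) foot (np.float64(-6.6), np.float64(18.1)) (np.float64(6.1), np.float64(18.1))
```

The leaf foot (±6, edge at 18.1) is centred in the pocket (±8.7, edge at 20.0). Lowering and releasing.

{"method": "arm_command", "body": {"rows": [[[0,0,-20],0,1],[[0,0,-25],0,1],[[0,0,-15],0,1],[[0,0,-10],0,1],[[0,0,-10],0,1],[[0,0,-8],0,1],[[0,0,-6],0,1],[[0,0,-4],0,1],[[0,0,-1],0,1],[[0,0,0],0,1],[[0,0,0],0,1]]}}

```text
t: 29.28
tcp_pos: [0.5186, 0.1845, 0.0691]
tool_rot: [0.574, 0.819, 0.0, 0.0]
force: [0.4, 0.0, -1.4]
finger_gap: 0.136
```

{"method": "arm_command", "body": {"rows": [[[0,0,0],0,0.6],[[0,0,0],0,0.4],[[0,0,0],0,0.2],[[0,0,0],0,0],[[0,0,5],0,0],[[0,0,20],0,0],[[0,0,30],0,0],[[0,0,30],0,0],[[9.6,-26.4,0],0,0],[[9.6,-26.4,0],0,0],[[0,0,0],0,0],[[0,0,0],0,0]]}}

```text
t: 30.78
tcp_pos: [0.5372, 0.132, 0.1538]
tool_rot: [0.574, 0.819, -0.0, -0.0]
force: [0.8, 0.2, 0.7]
finger_gap: 0.498
```

```bash
python3 - <<'E'
from h import *
st(); im=snap('wrist','w13.png')
c=cal('wrist')
print(pw(np.array([.53805,.1319,.098]),c))
E
```

```text
t 30.77 tcp [537.2 132.  153.8] clamp [-88.3 313.7] yaw 19.97 rot [ 5.738e-01  8.190e-01 -0.000e+00 -4.000e-04] F [0.83 0.24 0.7 ] Fcl [0.7 0.5] M [0.013 0.014 0.071] gap 42.3
[321.69208162 274.85132302]
```

View pics/w13.png

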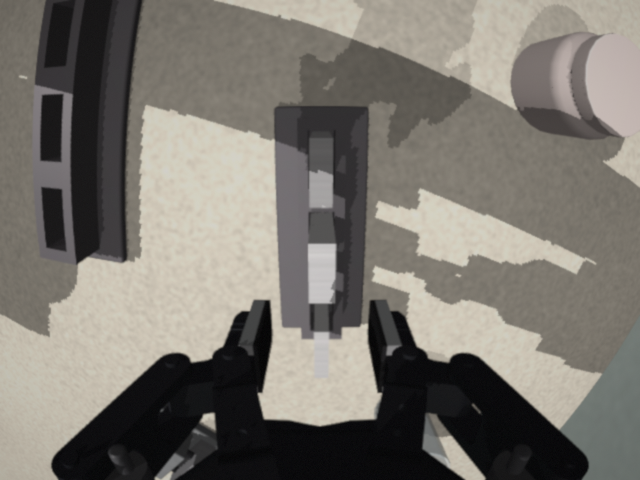

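The 12 stands back in its pocket, and the 15 is centred at (321,272). Gripping it a bit harder for the push.

{"method": "arm_command", "body": {"rows": [[[0,0,-15],0,0],[[0,0,-25],0,0],[[0,0,-20],0,0],[[0,0,-15],0,0],[[0,0,-8],0,0],[[0,0,-2.5],0,0],[[0,0,0],0,0.3],[[0,0,0],0,0.5],[[0,0,0],0,0.7],[[0,0,0],0,1],[[0,0,0],0,1],[[0,0,0],0,1]], "squeeze": 60}}

```text
t: 32.33
tcp_pos: [0.5383, 0.1317, 0.069]
tool_rot: [0.574, 0.819, 0.0, 0.001]
force: [-0.6, 0.0, 6.0]
finger_gap: 0.167
```

{"method": "arm_command", "body": {"rows": [[[0,0,0],0,1],[[0,0,2],0,1],[[0,0,8],0,1],[[0,0,15],0,1],[[0,0,20],0,1],[[0,0,30],0,1],[[0,0,30],0,1],[[0,0,35],0,1],[[0,0,0],0,1]]}}

```text
t: 33.45
tcp_pos: [0.5394, 0.1318, 0.2117]
tool_rot: [0.574, 0.819, 0.002, 0.003]
force: [-0.2, 0.5, -1.5]
finger_gap: 0.171
```

```bash
python3 - <<'E'
from h import *
st(); im=snap('wrist','w14.png')
E
```

```text
t 33.45 tcp [539.4 131.8 211.7] clamp [-86.2 314.3] yaw 20.01 rot [0.5735 0.8192 0.0021 0.0029] F [-0.18  0.49 -1.46] Fcl [-0.33  0.41] M [ 0.014 -0.006 -0.008] gap 14.57
```

View pics/w14.png

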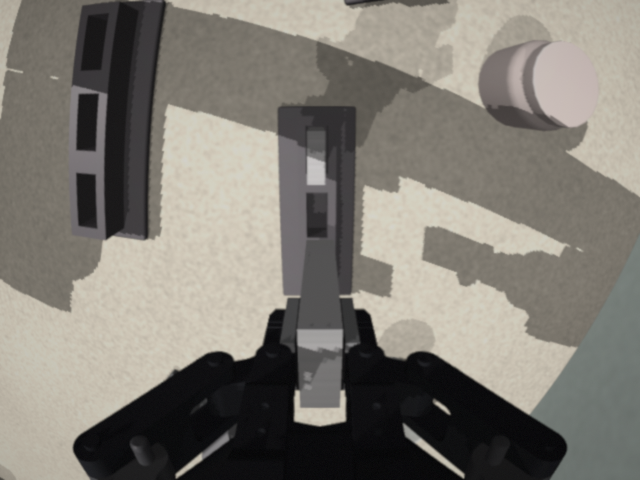

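{"method": "arm_command", "body": {"rows": [[[-2.45,-26.8,0],-0.0575,1],[[-2.45,-26.8,0],-0.0575,1],[[-2.45,-26.8,0],-0.0575,1],[[-2.45,-26.8,0],-0.0575,1],[[-2.45,-26.8,0],-0.0575,1],[[-2.45,-26.8,0],-0.0575,1],[[-2.45,-26.8,0],-0.0575,1],[[-2.45,-26.8,0],-0.0575,1],[[-2.45,-26.8,0],-0.0575,1],[[-2.45,-26.8,-10],-0.0575,1],[[-2.45,-26.8,-20],-0.0575,1],[[-2.45,-26.4,-25],-0.0575,1]]}}

```text
t: 35.0
tcp_pos: [0.5073, -0.1899, 0.1517]
tool_rot: [0.817, 0.576, -0.0, -0.001]
force: [0.4, 0.1, -2.4]
finger_gap: 0.168
```

{"method": "arm_command", "body": {"rows": [[[0,0,-10],0,1],[[0,0,-10],0,1],[[0,0,-8],0,1],[[0,0,-2],0,1],[[0,0,0],0,1],[[0,0,0],0,1]]}}

```text
t: 35.75
tcp_pos: [0.5086, -0.1895, 0.1238]
tool_rot: [0.817, 0.577, 0.0, 0.001]
force: [-0.1, -0.0, -1.8]
finger_gap: 0.17
```

```bash
python3 - <<'E'
from h import *
st(); c=cal('wrist'); im=snap('wrist','w15.png')
k=cv2.resize(im[180:330,220:420],None,fx=4,fy=4,interpolation=cv2.INTER_CUBIC)
cv2.imwrite('pics/w15c.png',np.clip(k*1.9,0,255).astype('uint8'))
import pickle; pickle.dump(c,open('w15.pkl','wb'))
E
```

```text
t 35.75 tcp [ 508.6 -189.5  123.8] clamp [-7.9  1.2] yaw -19.51 rot [8.167e-01 5.771e-01 2.000e-04 5.000e-04] F [-0.13 -0.01 -1.76] Fcl [-0.12 -0.05] M [-0.068 -0.001  0.004] gap 14.45
```

View pics/w15c.png

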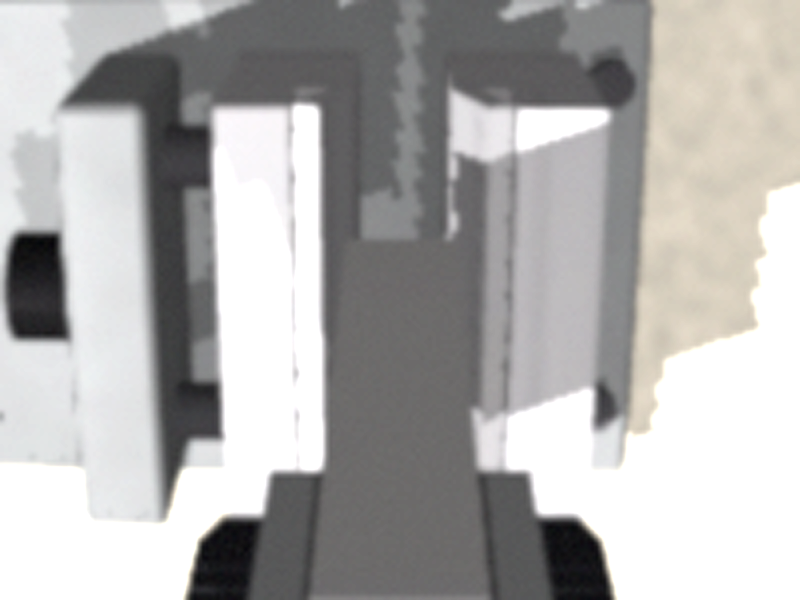

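```bash
python3 - <<'E'
from h import *
import pickle; c=pickle.load(open('w15.pkl','rb'))
m=lambda u,v,z: tocl(atz('wrist',(u+.5)/4-.5+220,(v+.5)/4-.5+180,z/1e3,c)).round(1)
for n,u,v,z in [('footL',344,240,64),('footR',456,240,64),('fix40',448,88,40),('fixcrest52',488,105,52),('fixR',611,108,52),('sprE52',322,105,52),('spr40',358,88,40),('spr12',358,52,12),('fix12',446,54,12)]: print(n,m(u,v,z))
E
```

```text
footL [-15.6  19.5]
footR [-0.3 19.5]
fix40 [-0.8 35.1]
fixcrest52 [ 4.5 35.4]
fixR [22.  35.1]
sprE52 [-18.9  35.5]
spr40 [-14.1  35.1]
spr12 [-14.9  34.7]
fix12 [-0.2 34.4]
```

The foot's right edge is within 0.5 mm of the fixed face, so I'm shifting 0.8 mm towards the sprung jaw and lowering slowly while reading the force.

{"method": "arm_command", "body": {"rows": [[[-0.8,0.3,-5],0,1],[[0,0,-5],0,1],[[0,0,-3],0,1],[[0,0,-3],0,1],[[0,0,-2],0,1],[[0,0,-2],0,1]]}}

```text
t: 36.55
tcp_pos: [0.508, -0.1895, 0.1034]
tool_rot: [0.817, 0.577, 0.0, 0.001]
force: [0.6, -0.5, -0.1]
finger_gap: 0.17
```

{"method": "arm_command", "body": {"rows": [[[0,0,-1.5],0,1],[[0,0,-1.5],0,1]]}}

```text
t: 36.8
tcp_pos: [0.5084, -0.1898, 0.101]
tool_rot: [0.817, 0.577, 0.001, 0.001]
force: [0.2, -0.1, 6.2]
finger_gap: 0.169
```

{"method": "arm_command", "body": {"rows": [[[0,0,-1.5],0,1],[[0,0,-1.5],0,1]]}}

```text
t: 37.05
tcp_pos: [0.5082, -0.1897, 0.0976]
tool_rot: [0.817, 0.577, 0.0, 0.001]
force: [1.6, -1.0, 1.0]
finger_gap: 0.166
```

```bash
python3 - <<'E'
from h import *
st()
E
```

```text
t 37.05 tcp [ 508.2 -189.7   97.6] clamp [-8.3  0.8] yaw -19.56 rot [8.169e-01 5.767e-01 5.000e-04 1.000e-03] F [ 1.62 -1.01  0.99] Fcl [ 1.86 -0.42] M [-0.213 -0.426 -0.068] gap 14.12
```

The sprung jaw has engaged: Fz rose to about 6 N on the lead-in, then gave friction. The 15 binds. Pushing on gently.

{"method": "arm_command", "body": {"rows": [[[0,0,-2],0,1],[[0,0,-2],0,1],[[0,0,-2],0,1],[[0,0,-2],0,1]]}}

```text
t: 37.55
tcp_pos: [0.5081, -0.1896, 0.0893]
tool_rot: [0.817, 0.577, 0.0, 0.001]
force: [3.9, -0.5, 0.5]
finger_gap: 0.169
```

{"method": "arm_command", "body": {"rows": [[[0,0,-2],0,1],[[0,0,-2],0,1],[[0,0,-2],0,1],[[0,0,-2],0,1]]}}

```text
t: 38.05
tcp_pos: [0.5078, -0.1894, 0.0813]
tool_rot: [0.817, 0.577, 0.0, 0.0]
force: [5.0, -1.6, 0.9]
finger_gap: 0.169
```

```bash
python3 - <<'E'
from h import *
st(); c=cal('wrist'); im=snap('wrist','w16.png')
k=cv2.resize(im[180:380,200:440],None,fx=3,fy=3,interpolation=cv2.INTER_CUBIC)
cv2.imwrite('pics/w16c.png',np.clip(k*1.9,0,255).astype('uint8'))
E
```

```text
t 38.05 tcp [ 507.8 -189.4   81.3] clamp [-8.7  0.9] yaw -19.54 rot [8.168e-01 5.769e-01 2.000e-04 5.000e-04] F [ 4.99 -1.61  0.91] Fcl [5.24 0.15] M [-0.348 -0.974 -0.114] gap 14.34
```

View pics/w16c.png

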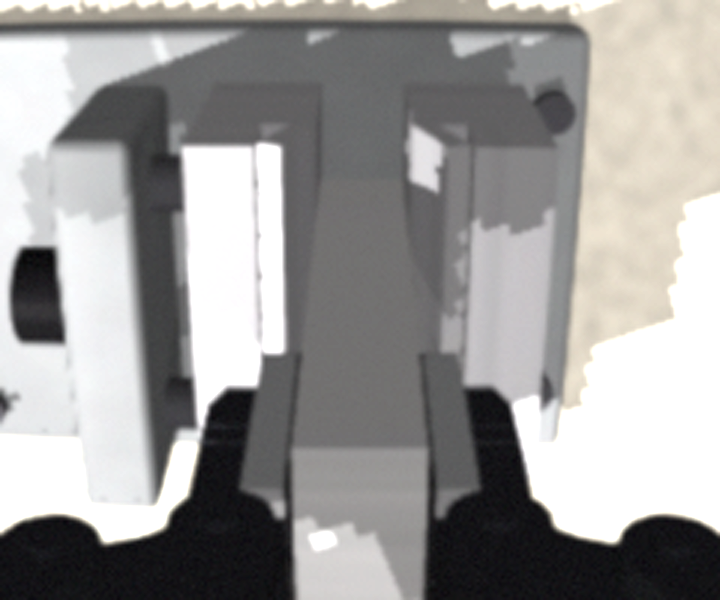

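The leaf (319–408 px at the foot) holds the sprung jaw back and the spring pushes on it with 5 N. It is slightly clear of the fixed face. Going on to the floor.

{"method": "arm_command", "body": {"rows": [[[0.3,-0.1,-2],0,1],[[0,0,-2],0,1],[[0,0,-2],0,1],[[0,0,-1],0,1],[[0,0,-1],0,1],[[0,0,0],0,1]]}}

```text
t: 38.85
tcp_pos: [0.5078, -0.1893, 0.0731]
tool_rot: [0.817, 0.577, 0.0, 0.0]
force: [5.0, -2.9, 0.3]
finger_gap: 0.17
```

{"method": "arm_command", "body": {"rows": [[[0,0,-0.7],0,1],[[0,0,0],0,1]]}}

```text
t: 39.1
tcp_pos: [0.5079, -0.1894, 0.073]
tool_rot: [0.817, 0.577, 0.0, 0.0]
force: [4.6, -1.3, 3.9]
finger_gap: 0.168
```

{"method": "arm_command", "body": {"rows": [[[0,0,-0.7],0,1],[[0,0,0],0,1]]}}

```text
t: 39.35
tcp_pos: [0.5079, -0.1893, 0.073]
tool_rot: [0.817, 0.577, 0.0, 0.0]
force: [2.7, -0.9, 9.6]
finger_gap: 0.171
```

The TCP stopped at 73.0 mm, exactly the foot-on-floor height (69.0 in the rack + 4), with Fz rising to 9.6 N. It is home. Easing the push and setting it against the fixed jaw.

{"method": "arm_command", "body": {"rows": [[[0.3,-0.1,0.5],0,1],[[0.3,-0.1,0],0,1],[[0,0,0],0,1]]}}

```text
t: 39.72
tcp_pos: [0.508, -0.1894, 0.073]
tool_rot: [0.817, 0.577, -0.0, -0.0]
force: [2.8, -2.1, 8.1]
finger_gap: 0.171
```

```bash
python3 - <<'E'
from h import *
st()
E
```

```text
t 39.73 tcp [ 508.  -189.4   73. ] clamp [-8.5  1. ] yaw -19.52 rot [ 8.168e-01  5.770e-01 -2.000e-04 -2.000e-04] F [ 2.81 -2.08  8.07] Fcl [ 3.34 -1.02] M [-0.224 -0.566 -0.114] gap 14.55
```

{"method": "arm_command", "body": {"rows": [[[0.4,-0.1,0.3],0,1],[[0.3,-0.1,0],0,1],[[0,0,0],0,1]]}}

```text
t: 40.1
tcp_pos: [0.5081, -0.1894, 0.073]
tool_rot: [0.817, 0.577, -0.001, -0.001]
force: [2.7, -0.9, 6.4]
finger_gap: 0.169
```

```bash
python3 - <<'E'
from h import *
st()
E
```

```text
t 40.1 tcp [ 508.1 -189.4   73. ] clamp [-8.4  1. ] yaw -19.52 rot [ 8.167e-01  5.770e-01 -6.000e-04 -9.000e-04] F [ 2.7  -0.9   6.39] Fcl [2.85 0.06] M [-0.283 -0.409 -0.088] gap 14.36
```

{"method": "arm_command", "body": {"rows": [[[0,0,0.8],0,1],[[0,0,0],0,1]]}}

```text
t: 40.35
tcp_pos: [0.5084, -0.1895, 0.0731]
tool_rot: [0.817, 0.577, -0.0, -0.001]
force: [2.9, -1.4, -0.6]
finger_gap: 0.169
```

```bash
python3 - <<'E'
from h import *
st()
E
```

```text
t 40.35 tcp [ 508.4 -189.5   73.1] clamp [-8.1  1. ] yaw -19.53 rot [ 8.168e-01  5.769e-01 -4.000e-04 -7.000e-04] F [ 2.95 -1.44 -0.6 ] Fcl [ 3.26 -0.38] M [-0.467 -0.63  -0.107] gap 14.39
```

Vertical load is now gone and the leaf is still at floor height. Releasing gently, with a small opening first.

{"method": "arm_command", "body": {"rows": [[[0,0,0],0,0.6],[[0,0,0],0,0.5],[[0,0,0],0,0.4],[[0,0,0],0,0.3],[[0,0,0],0,0.3]]}}

```text
t: 40.98
tcp_pos: [0.5087, -0.1895, 0.0734]
tool_rot: [0.817, 0.577, -0.0, -0.0]
force: [0.6, -0.5, 0.4]
finger_gap: 0.351
```

```bash
python3 - <<'E'
from h import *
st(); im=snap('wrist','w17.png')
k=cv2.resize(im[180:420,180:460],None,fx=2.5,fy=2.5,interpolation=cv2.INTER_CUBIC)
cv2.imwrite('pics/w17c.png',np.clip(k*1.9,0,255).astype('uint8'))
E
```

```text
t 40.98 tcp [ 508.7 -189.5   73.4] clamp [-7.8  1.2] yaw -19.53 rot [ 8.168e-01  5.769e-01 -2.000e-04 -3.000e-04] F [ 0.58 -0.5   0.41] Fcl [ 0.71 -0.28] M [ 0.031  0.029 -0.006] gap 29.87
```

View pics/w17c.png

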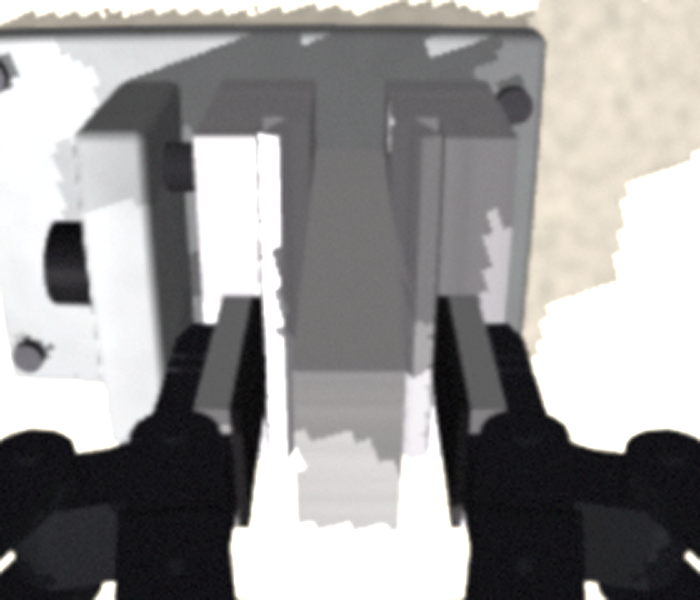

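The leaf stands by itself, in contact with both jaws. Retreating straight up, then checking.

{"method": "arm_command", "body": {"rows": [[[0,0,3],0,0.2],[[0,0,10],0,0.2],[[0,0,25],0,0.2],[[0,0,30],0,0.2],[[0,0,30],0,0.2],[[0,0,30],0,0.2],[[0,30,10],0,0.2],[[-30,40,0],0,0.2],[[-30,40,0],0,0.2],[[0,0,0],0,0.2],[[0,0,0],0,0.2]]}}

```text
t: 42.4
tcp_pos: [0.4501, -0.0802, 0.2124]
tool_rot: [0.817, 0.577, 0.001, 0.001]
force: [-0.1, -0.7, 0.3]
finger_gap: 0.398
```

```bash
python3 - <<'E'
from h import *
st(); c=cal('wrist'); im=snap('wrist','w18.png'); s=snap('side','s18.png'); e=snap('scene','e18.png')
k=cv2.resize(s[180:430,250:370],None,fx=2.4,fy=2.4,interpolation=cv2.INTER_CUBIC)
q=cv2.resize(e[200:300,170:420],None,fx=3,fy=3,interpolation=cv2.INTER_CUBIC)
cv2.imwrite('pics/s18c.png',k); cv2.imwrite('pics/e18c.png',np.clip(q*1.6,0,255).astype('uint8'))
# predicted leaf15 corners when home
L=np.array([np.r_[O+(x*ux+y*uy)/1e3,z] for z in (.102,.052) for x in (0,-15) for y in (-17,19)])
print('side',proj('side',L).round(1).tolist()); print('scene',proj('scene',L).round(1).tolist())
E
```

```text
t 42.4 tcp [450.1 -80.2 212.4] clamp [-99.6  84.6] yaw -19.51 rot [8.167e-01 5.771e-01 7.000e-04 1.400e-03] F [-0.11 -0.7   0.29] Fcl [ 0.13 -0.7 ] M [-0.005 -0.039  0.026] gap 33.79
side [[328.8, 366.0], [331.6, 346.3], [319.2, 364.8], [322.3, 345.1], [327.8, 381.8], [330.6, 362.5], [318.6, 380.6], [321.6, 361.3]]
scene [[193.2, 234.7], [209.5, 237.5], [196.0, 229.4], [212.2, 232.1], [198.6, 249.8], [214.3, 252.5], [201.3, 244.5], [216.8, 247.2]]
```

View pics/s18c.png

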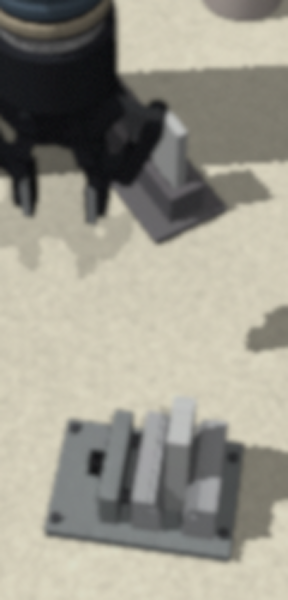

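View pics/e18c.png

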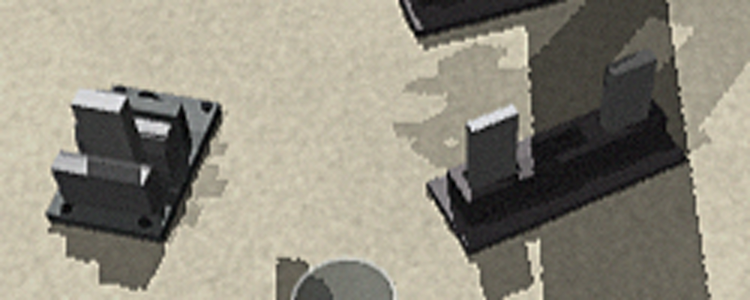

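View pics/w18.png

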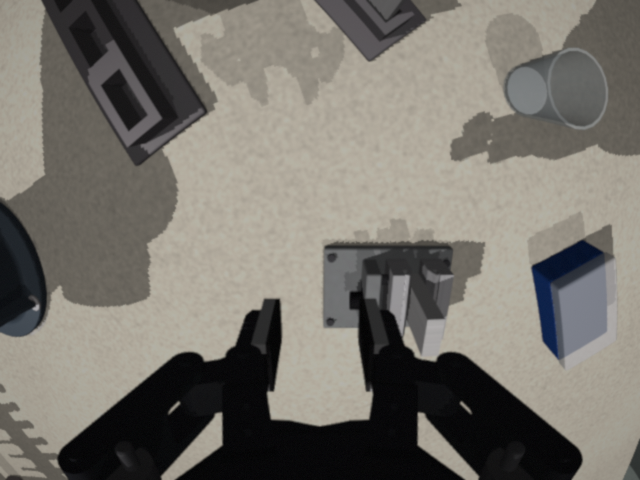

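```bash
python3 - <<'E'
from h import *
s=cv2.imread('pics/side0.png')
for f,n,(x,y,w,h) in [('s18.png','side',(300,335,50,55)),('e18.png','scene',(183,222,50,50))]:
    im=cv2.imread('pics/'+f); k=cv2.resize(im[y:y+h,x:x+w],None,fx=10,fy=10,interpolation=cv2.INTER_CUBIC)
    k=np.clip(k*1.6,0,255).astype('uint8')
    L=np.array([np.r_[O+(a*ux+b*uy)/1e3,.102] for a,b in [(0,-17),(0,19),(-15,19),(-15,-17)]])
    p=(((proj(n,L)-[x,y])+.5)*10).astype(int); cv2.polylines(k,[p],True,(0,0,255),1); cv2.imwrite('pics/z_'+n+'.png',k)
E
python3 -c "
import cv2,numpy as np
a=cv2.imread('pics/z_side.png');b=cv2.imread('pics/z_scene.png')
a=a[:500];cv2.imwrite('pics/z.png',cv2.resize(np.hstack([a,b]),(800,400)))"
```

```text
(no output)
```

View pics/z.png

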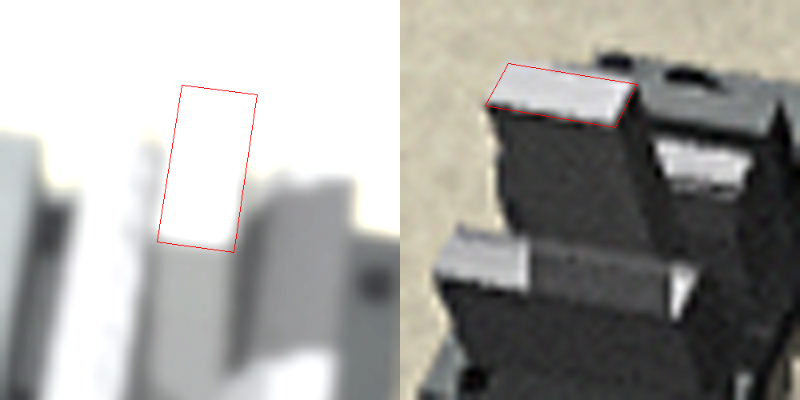

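Both views put the 15's top exactly on the outline predicted for "home, upright and against the fixed jaw". The 9 and 12 stand in the rack, the middle pocket is empty, and the robot is clear of everything. Handing in.

```bash
python3 -c "
from station import manip
print(manip.sign_off())"
```

```text
the job is handed in; nothing more can be done
None
```

The first leaf that binds is the 15 mm one. It is pushed fully home in the clamp and held by the sprung jaw, and the 9 mm and 12 mm leaves stand back in their own rack pockets.

- **9 mm leaf:** loose. It went down to the slot floor with less than 1 N of vertical force and visible clearance on both sides.
- **12 mm leaf:** loose. It went to about 1 mm above the floor, showed no friction moving up or down, and moved about 1.1 mm sideways without resistance. I judged both leaves by force while holding them and did not let either drop free.
- **15 mm leaf:** binds. Lowering it peaked at about 6 N on the lead-in, and the spring then pushed sideways with about 5 N. It touched the floor at the expected height, where I pressed with up to 9.6 N before easing off and letting go.

**Last checks:**
- The 15 mm leaf's top matches the predicted home, upright position against the fixed jaw in both the side and scene pictures.
- The last scene picture shows the other two leaves upright in the rack and the middle pocket empty.
- The gripper touches nothing, and the motion ended at about 42.5 s of the 72 s allowed.
- The camera gave a gap of about 13.6 to 14 mm, which agrees with the gauging.
- **One disagreement:** the 15 mm leaf never showed a clear push back from the fixed jaw while I held it. Its seating against that jaw comes from the spring after release and the pictures, not from a force reading.

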